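# Dig the socket out of the offcut bin and snap it onto the drive

### The arm

A 6-joint arm with a two-finger parallel gripper is mounted at the origin on a cart in front of the work surface, level with it; the furniture and walls round the work are solid. World frame = base frame: x ahead of the robot, y to its left, z up, the work surface at z = 0. Lengths are in mm, angles in rad, forces in N, time in s.
With the tool pointing down it reaches from about 325 to 900 mm from the base axis. Payload 6.1 kg.
Tool frame: the origin (TCP) lies between the finger pads; the fingertips stand 8 mm ahead of it and the grasp point (between the pads) lies 11 mm behind it; z points along the fingers, y is the direction in which the jaws open and shut (so a half turn about z gives the same grasp; the last joint's range is limited). The gripper opens to 87 mm and grips with 3 to 60 N. Pads are 19 mm wide; open, the fingers measure 117 mm over their backs; the gripper's body (75 mm by 190 mm) begins 51 mm behind the grasp point.
Start: joints at [-1.278, 0.22, 1.526, -0, 1.395, -0.126], TCP at [254.157, -570.981, 201.638] pointing down, gripper open.
Joint ranges: [-2.98, 2.98], [-0.91, 2.08], [0.09, 2.57], [-1.24, 4.39], [0.2, 2.65], [-2.68, 2.68]. Speed limits (rad/s): [2.57, 2.57, 3.01, 3.14, 3.14, 3.14].

### API

Orientations are given as a unit quaternion [x, y, z, w].
In Python, from cell import robot gives the robot as it stands.
- The arm moves only by the shell command python3 -m jog 'ROWS' [OPENING] [FORCE]. ROWS is JSON, a list of rows, each an object with "dp": the shift along the tool's x, y, z in mm, a list of three; "delta_rot": the turn, a rotation vector about the tool's x, y, z in degrees, a list of three. In form: [{"dp": [x, y, z], "delta_rot": [wx, wy, wz]}, ...]. A call has 1 to 5 rows; each row shifts and turns the commanded pose from where the row before left it, along the tool's axes as they then stand; what a row does not reach is not made up. A row lasts 1/12 s, in which the tool goes at most 41.7 mm and 7.16 degrees, less where a joint would pass 70% of its speed; a pose out of reach is approached as far as the arm can. A call is refused whole if a number of a shift passes 41.7 or a number of a turn 7.16, either way. A call with a gripper value outside its range is refused whole. OPENING is the closure, from -1 (fully open) to 1 (shut), set as the call begins (- or left out, the last holds). The fingers move at their own pace and stop on an object; FORCE is the grip in N (left out, the last holds). Time passes only in rows, so rows that do not move let the fingers close. It gives the time, the measured TCP pose, the force and the opening at its end, in the units of the state.
- robot.get_state(): the state, without advancing time (a new reading comes with each control period).
- robot.grab_frame(name): name is "scene" or "top"; returns a dict with "pixels" (384x512x3 uint8, red, green, blue), "range_z" (384x512 float32, mm along the optical axis (not along the pixel's ray), 0 where there is no reading), "intrinsics" (3x3 intrinsics, pixels), "dist" ([k1, k2, p1, p2, k3] as OpenCV has them; the pictures are not rectified), "view" (4x4, takes a point from world to camera coordinates). Camera axes: x right, y down, z forward; pixel columns grow to the right and rows downward; lengths in mm; the calibration is good to about 2 mm. A picture is of the moment at which its call begins.
- robot.finish_job(): hands the job in, once; it reports no verdict.
The state is a dict: "time_s": time; "joint_pos": joint angles; "joint_velocities": joint speeds; "joint_efforts": joint torques, N m; "eef_pos": TCP position; "tcp_rot": TCP orientation; "ft_force": force on the tool from outside, world axes, zero at the start; "ft_torque": the same for the moment, N m; "width": finger opening in mm.
Only numpy, scipy, OpenCV 4.12 (cv2) and the standard library are available. Lean on these libraries where they do the work, as an engineer would, in place of code of your own. Each camera call takes 0.05 s, during which the arm holds its last target.

### The job

The round steel socket stands somewhere under the scraper and the wooden block in the offcut bin: take those off it and lay them aside on the bench or elsewhere in the bin, then lift the socket out and push it, square hole down, fully home onto the square drive of the drive head until it clicks, and let go. The angle at which the square stands is not known, so feel for it: press lightly and turn. Do not shove or topple the three spindle parts standing on the bench.

Things in the scene. Friction and masses are not known exactly. Their poses are not given: they have to be found in the camera images.
- bin: grey sheet-metal bin with open top, fixed to the bench, 190 (its x) x 210 (its y) x 50 mm, walls and floor 4 mm thick; origin at the centre of its underside, z up. The socket and the grey block stand side by side on its floor, 64 mm apart along the bin's y, either one at +y, with the covers on top of them. The bench is clear for some 80 mm behind (+x of) the bin and the drive head
- socket: round plain-steel socket, 28 mm diameter, 40 mm tall, about 0.12 kg, standing upright; origin at the centre of its underside, z up along its axis. In the underside is a 14.5 mm square hole 18 mm deep, sides along the socket's x and y, with a groove inside for the drive's balls. The outside is smooth and round; grip it in its upper half
- grey_block: grey block 40 x 55 x 40 mm (x, y, z) standing in the bin beside the socket, not to be used; origin at the centre of its underside
- long_block: tan packing block 35 x 90 x 30 mm (x, y, z), about 0.06 kg, lying as a bridge on top of the socket and the grey block, long side roughly along the bin's y; origin at the centre of its underside
- scraper: scraper 68 x 195 x 19 mm, about 0.07 kg, lying flat on top of the long block. Its origin is on the underside in mid length; the beech handle (26 mm wide along its x, 17 mm thick) runs from y = -22 to y = +98 mm, the thin 68 mm wide blade lies at -y; it balances near y = +20 mm
- drive_head: steel drive head fixed to the bench: 110 x 110 x 12 mm base plate with four screws, grey 60 mm round housing up to 54 mm; origin at the centre of its underside. On top stands a 25 mm spindle with a flat shoulder at 66 mm, and on it the square drive, which may stand at any angle about the vertical whatever the yaw of the head, and does not turn under light twisting
- shoulder (a point): on the axis of the drive, at the shoulder on which the socket rests when home. The square above is 12.7 mm wide, 14 mm long, tapered to 8 mm in its top 4.5 mm, with spring balls on two faces. A socket lined up within about 7 degrees slides down to 8 mm above the shoulder and then takes about 10 N to snap home; one not lined up stays up at 9 to 12 mm
- spindle_part_1: white turned spindle part, 57 mm diameter, 75 mm tall, standing on the bench, to be left alone; origin at the centre of its underside
- spindle_part_2: white turned spindle part, 56 mm diameter, 135 mm tall, standing on the bench, to be left alone; origin at the centre of its underside
- spindle_part_5: white turned spindle part, 57 mm diameter, 100 mm tall, standing on the bench, to be left alone; origin at the centre of its underside

How it is judged:
By the outcome, as a careful person would: the job done as asked, in the order asked, and still so for the second after the job is handed in, with the robot touching nothing.
It also fails if it takes over 61 s, if anything falls off the work surface, if the arm or the gripper's body presses on something with over 40 N, if the wrist force passes 120 N, or if a joint passes its speed limit or range.

## Working session

There is one attempt and no reset: what is moved stays moved. The work goes in short steps, Python scripts to look and compute and a shell command to move; the robot and the scene stay as the last step left them, time stands still between calls to the robot, and variables do not carry over. Pictures are saved under pics/ and viewed, and the job is handed in when it is done.

```bash
ls; mkdir -p pics
cat > h.py <<'E'
import numpy as np,cv2
from cell import robot
from scipy.spatial.transform import Rotation as R
def grab(n,fn=None):
    f=robot.grab_frame(n)
    if fn: cv2.imwrite('pics/'+fn,f['pixels'][:,:,::-1])
    return f
def ptsz(f):
    # world xyz for every pixel from depth
    h,w=f['range_z'].shape
    u,v=np.meshgrid(np.arange(w),np.arange(h))
    p=np.stack([u,v],-1).reshape(-1,1,2).astype(float)
    n=cv2.undistortPoints(p,np.array(f['intrinsics']),np.array(f['dist'])).reshape(h,w,2)
    z=f['range_z']
    c=np.stack([n[...,0]*z,n[...,1]*z,z],-1)
    V=np.array(f['view'])
    W=(c-V[:3,3])@V[:3,:3]
    W[z<=0]=np.nan
    return W
def ray(f,uv,zp):
    n=cv2.undistortPoints(np.array(uv,float).reshape(-1,1,2),np.array(f['intrinsics']),np.array(f['dist'])).reshape(-1,2)
    V=np.array(f['view']);d=np.c_[n,np.ones(len(n))]@V[:3,:3];o=-V[:3,:3].T@V[:3,3]
    return o+d*((zp-o[2])/d[:,2])[:,None]
def st():
    s=robot.get_state();print(s['time_s'],np.round(s['eef_pos'],1),np.round(s['tcp_rot'],4),np.round(s['joint_pos'],3),np.round(s['ft_force'],1),s['width']);return s
E
python3 - <<'E'
from h import *
s=st()
for n in('scene','top'):
    f=grab(n,n+'0.png');print(n,np.round(f['view'],3).tolist(),np.round(f['intrinsics'],1).tolist())
    np.savez(n+'0.npz',**{k:np.array(v) for k,v in f.items()})
E
```

```text
pics
0.0 [ 254.  -570.3  200.5] [ 9.782e-01  2.079e-01 -1.000e-04 -1.000e-03] [-1.278  0.221  1.528  0.     1.395 -0.126] [-0.3 -0.6 -0.2] 87.3611176366112
scene [[0.548, -0.836, 0.019, -371.791], [-0.454, -0.317, -0.832, 298.223], [0.702, 0.448, -0.554, 933.175], [0.0, 0.0, 0.0, 1.0]] [[438.2, 0.0, 260.1], [0.0, 438.2, 196.6], [0.0, 0.0, 1.0]]
top [[0.056, -0.998, -0.002, -76.8], [-0.974, -0.054, -0.221, 557.672], [0.221, 0.014, -0.975, 916.635], [0.0, 0.0, 0.0, 1.0]] [[393.2, 0.0, 254.3], [0.0, 393.2, 196.0], [0.0, 0.0, 1.0]]
```

View pics/scene0.png

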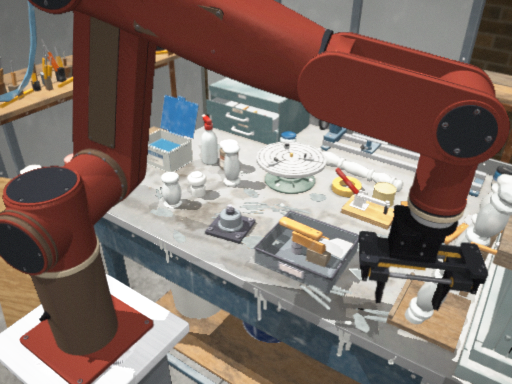

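View pics/top0.png

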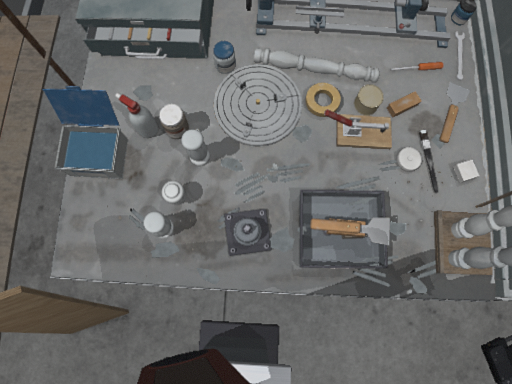

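The top view shows the drive head at about (248,231), the bin at about (345,229) with the scraper (handle 313–365, blade at 380), and the white parts at (157,225), (173,190) and (193,143). Next I'll measure.

Run:
```python
from h import *
f=dict(np.load('top0.npz'));W=ptsz(f);np.set_printoptions(suppress=True,precision=1)
im=f['pixels'][:,:,::-1]
c=cv2.resize(im[175:280,200:410],None,fx=3.8,fy=3.8,interpolation=cv2.INTER_CUBIC);cv2.imwrite('pics/topcrop0.png',c)
g=dict(np.load('scene0.npz'));c=cv2.resize(g['pixels'][190:300,195:365,::-1],None,fx=4.5,fy=4.5,interpolation=cv2.INTER_CUBIC);cv2.imwrite('pics/scenecrop0.png',c)
hsv=cv2.cvtColor(im,cv2.COLOR_BGR2HSV)
for y in (205,215,220,225,228,231,235,240,250): print(y,[tuple(np.round(W[y,x]).astype(int)) for x in range(308,400,8)])
print('head',[tuple(np.round(W[231,x]).astype(int)) for x in range(224,274,3)])
print('col',[tuple(np.round(W[y,248]).astype(int)) for y in range(206,256,3)])
for p in((157,225),(173,190),(193,143),(300,195),(390,195),(300,265),(390,265)): print(p,W[p[1],p[0]])
```

```text
205 [(np.int64(558), np.int64(-188), np.int64(2)), (np.int64(559), np.int64(-208), np.int64(5)), (np.int64(560), np.int64(-230), np.int64(3)), (np.int64(562), np.int64(-251), np.int64(2)), (np.int64(563), np.int64(-272), np.int64(3)), (np.int64(563), np.int64(-293), np.int64(5)), (np.int64(565), np.int64(-314), np.int64(6)), (np.int64(-9223372036854775808), np.int64(-9223372036854775808), np.int64(-9223372036854775808)), (np.int64(567), np.int64(-357), np.int64(6)), (np.int64(561), np.int64(-368), np.int64(39)), (np.int64(570), np.int64(-403), np.int64(-1)), (np.int64(572), np.int64(-425), np.int64(0))]
215 [(np.int64(531), np.int64(-188), np.int64(5)), (np.int64(532), np.int64(-209), np.int64(5)), (np.int64(534), np.int64(-230), np.int64(3)), (np.int64(534), np.int64(-251), np.int64(6)), (np.int64(536), np.int64(-272), np.int64(4)), (np.int64(537), np.int64(-294), np.int64(3)), (np.int64(537), np.int64(-314), np.int64(6)), (np.int64(539), np.int64(-336), np.int64(5)), (np.int64(540), np.int64(-357), np.int64(6)), (np.int64(536), np.int64(-370), np.int64(33)), (np.int64(543), np.int6
[... 5173 characters left out ...]
np.int64(473), np.int64(-35), np.int64(76)), (np.int64(468), np.int64(-36), np.int64(62)), (np.int64(462), np.int64(-36), np.int64(52)), (np.int64(454), np.int64(-36), np.int64(53)), (np.int64(450), np.int64(-36), np.int64(20)), (np.int64(444), np.int64(-36), np.int64(10)), (np.int64(436), np.int64(-37), np.int64(13)), (np.int64(428), np.int64(-37), np.int64(13)), (np.int64(421), np.int64(-37), np.int64(3))]
(157, 225) [469.5 179.9 100.1]
(173, 190) [562.  155.7  76.3]
(193, 143) [665.7 106.3 135.5]
(300, 195) [ 572.3 -160.4   52.4]
(390, 195) [ 598.8 -409.4   -2.6]
(300, 265) [ 400.1 -170.5   11.5]
(390, 265) [ 411.9 -406.    -0.9]<stdin>:7: RuntimeWarning: invalid value encountered in cast
```

```bash
sleep 1
```

```text
(no output)
```

View pics/topcrop0.png

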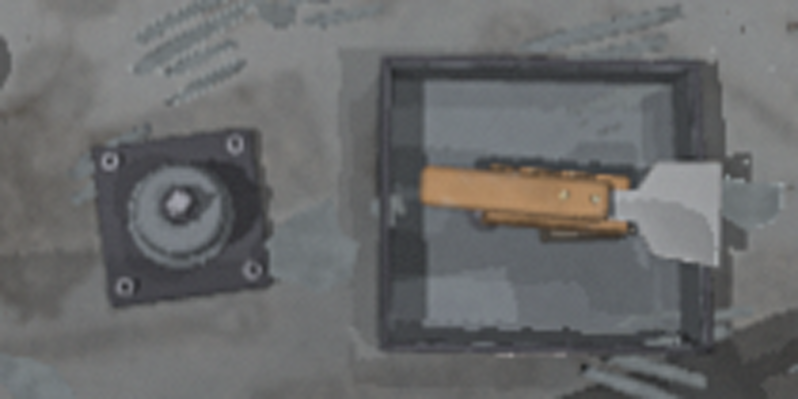

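View pics/scenecrop0.png

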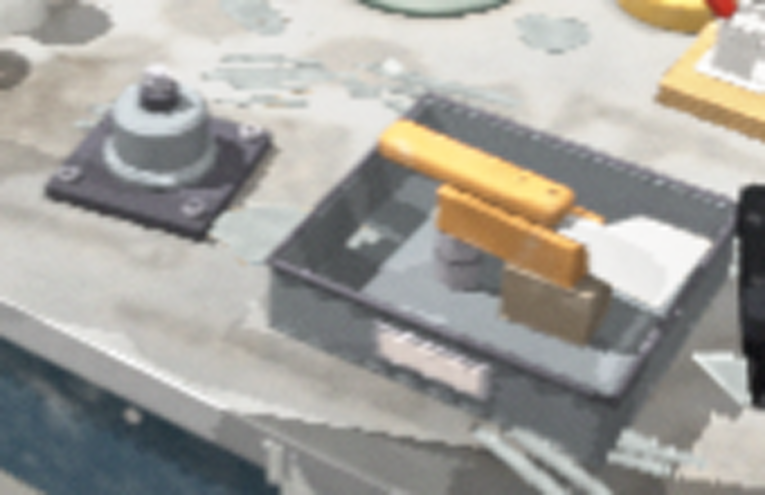

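The top crop shows the drive head's square at about (180,203). The scene crop shows the socket under the +y end of the tan block and the grey block under the -y end. Now the poses.

Run:
```python
from h import *
np.set_printoptions(suppress=True,precision=1)
f=dict(np.load('top0.npz'));W=ptsz(f);im=f['pixels'][:,:,::-1];hsv=cv2.cvtColor(im,cv2.COLOR_BGR2HSV)
roi=np.zeros(im.shape[:2],bool);roi[190:270,300:395]=1
wood=roi&(hsv[...,1]>90)&(hsv[...,0]<25)
Z=W[...,2]
def rect(uv,z):
    P=ray(f,uv,z)[:,:2];r=cv2.minAreaRect(P.astype(np.float32));return r
hm=wood&(Z>82); ys,xs=np.nonzero(hm);print('handle',rect(np.c_[xs,ys],92),len(xs),np.median(Z[hm]))
for y0 in range(-290,-190,15):
    q=W[hm];q=q[abs(q[:,1]-y0)<7];print(y0,q[:,0].min(),q[:,0].max(),np.median(q[:,2]))
bm=wood&(Z>50)&(Z<82);ys,xs=np.nonzero(bm)
q=W[bm];k=q[:,2]>66;print('block',cv2.minAreaRect(q[k][:,:2].astype(np.float32)),k.sum(),np.median(q[k][:,2]))
am=wood&(Z>30);print('all wood cols',xs.min(),xs.max())
# bin: rim pts
rp=roi.copy();q=W[roi&(Z>42)&(Z<58)&~wood&(hsv[...,1]<90)];print('rim',cv2.minAreaRect(q[:,:2].astype(np.float32)),len(q))
# drive head housing
r2=np.zeros_like(roi);r2[200:262,218:280]=1
q=W[r2&(Z>47)&(Z<59)];print('housing',cv2.minEnclosingCircle(q[:,:2].astype(np.float32)))
q=W[r2&(Z>7)&(Z<16)];print('plate',cv2.minAreaRect(q[:,:2].astype(np.float32)))
q=W[r2&(Z>62)];print('spindle',q[:,:2].mean(0),q[:,:2].min(0),q[:,:2].max(0),q[:,2].max())
c=im[212:244,230:266];cv2.imwrite('pics/head.png',cv2.resize(c,None,fx=16,fy=16,interpolation=cv2.INTER_LINEAR))
g=dict(np.load('scene0.npz'));c=g['pixels'][196:246,200:262,::-1];cv2.imwrite('pics/head2.png',cv2.resize(c,None,fx=12,fy=12,interpolation=cv2.INTER_LINEAR))
W2=ptsz(g);Z2=W2[...,2];m=np.zeros(Z2.shape,bool);m[196:246,200:262]=1
q=W2[m&(Z2>47)&(Z2<59)];print('housing2',cv2.minEnclosingCircle(q[:,:2].astype(np.float32)))
q=W2[m&(Z2>62)];print('spindle2',q.mean(0))
```

```text
handle ((493.86383056640625, -242.18756103515625), (115.96484375, 26.47197151184082), 88.53868103027344) 489 90.44241075071243
-290 480.526344365453 504.56059778017107 90.34854398816935
-275 481.7878985804717 506.1244681297742 90.42816653440394
-260 481.73396500840283 505.63030680040083 90.45824061135669
-245 482.7658446138256 507.38619466658173 90.40818677164737
-230 482.5100624796947 506.395110168232 90.53492265335987
-215 483.9312960972216 505.8315606024262 90.73794268193838
-200 485.1494546829037 507.17700273343866 90.51824914822903
block ((494.648681640625, -273.31048583984375), (90.52526092529297, 34.5266227722168), 87.91805267333984) 121 73.71363123859052
all wood cols 327 365
rim ((493.9094543457031, -271.1917724609375), (196.2946319580078, 214.72735595703125), 2.6718785762786865) 922
housing ((479.368408203125, -32.126007080078125), 29.951576232910156)
plate ((484.1999816894531, -42.19282531738281), (115.6221694946289, 131.9952392578125), 10.761948585510254)
spindle [478.6 -32. ] [467.  -42.5] [491.5 -20.2] 83.29443135959858
housing2 ((446.3009948730469, -87.20955657958984), 91.92967224121094)
spindle2 [473.9 -33.5  71.4]
```

View pics/head.png

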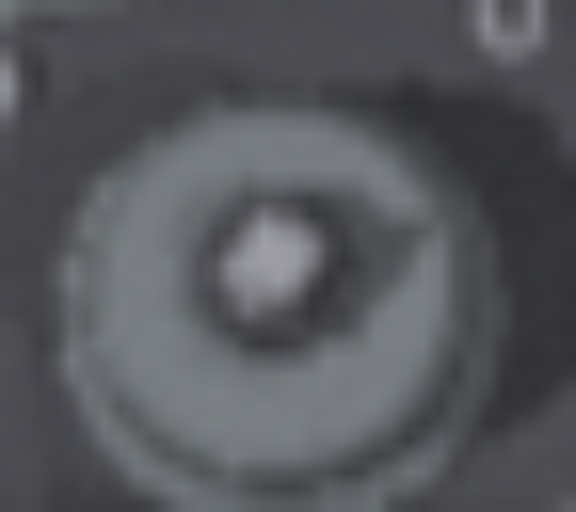

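View pics/head2.png

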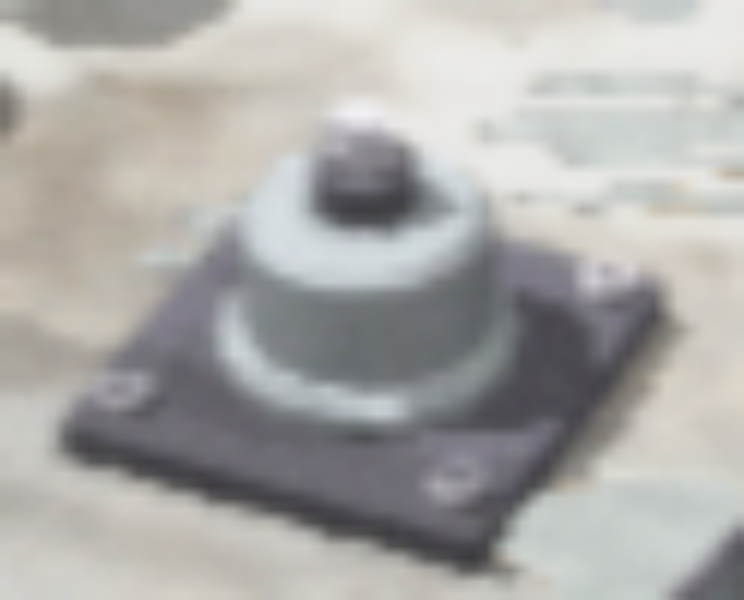

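```bash
cat >> h.py <<'E'
def plan(x,y,z,yaw,n,pose=None):
    s=robot.get_state();p=np.array(s['eef_pos']);r=R.from_quat(s['tcp_rot'])
    q=np.array([x,y,z],float);xa=r.as_matrix()[:,0];yw=np.degrees(np.arctan2(xa[1],xa[0]))
    rt=R.from_matrix(np.array([[np.cos(a),np.sin(a),0],[np.sin(a),-np.cos(a),0],[0,0,-1]])) if (a:=np.radians(yaw)) is not None else 0
    print('now',s['time_s'],np.round(p,1),'yaw',round(yw,2),'tilt',np.round(r.as_matrix()[:,2],4),'F',np.round(s['ft_force'],1),'w',round(s['width'],1))
    rv=(r.inv()*rt).as_rotvec();out=[]
    for i in range(n):
        ri=r*R.from_rotvec(rv*i/n);d=ri.inv().apply((q-p)/n)
        out.append('{"dp":[%.1f,%.1f,%.1f],"delta_rot":[%.1f,%.1f,%.1f]}'%(*d,*np.degrees(rv/n)))
    for i in range(0,n,5): print('['+','.join(out[i:i+5])+']')
E
python3 -c "
from h import *
plan(493.7,-262,135,87.6,10)"
```

```text
now 0.1 [ 254.  -570.4  200.7] yaw 23.99 tilt [-5.0e-04  1.7e-03 -1.0e+00] F [-0.  -0.5 -0.1] w 87.4
[{"dp":[34.4,-18.4,6.6],"delta_rot":[-0.0,-0.0,-6.4]},{"dp":[36.3,-14.5,6.6],"delta_rot":[-0.0,-0.0,-6.4]},{"dp":[37.7,-10.4,6.6],"delta_rot":[-0.0,-0.0,-6.4]},{"dp":[38.6,-6.2,6.6],"delta_rot":[-0.0,-0.0,-6.4]},{"dp":[39.0,-1.8,6.6],"delta_rot":[-0.0,-0.0,-6.4]}]
[{"dp":[39.0,2.5,6.6],"delta_rot":[-0.0,-0.0,-6.4]},{"dp":[38.5,6.8,6.6],"delta_rot":[-0.0,-0.0,-6.4]},{"dp":[37.5,11.0,6.6],"delta_rot":[-0.0,-0.0,-6.4]},{"dp":[36.0,15.1,6.6],"delta_rot":[-0.0,-0.0,-6.4]},{"dp":[34.1,19.0,6.6],"delta_rot":[-0.0,-0.0,-6.4]}]
```

```bash
python3 -m jog '[{"dp":[34.4,-18.4,6.6],"delta_rot":[0,0,-6.4]},{"dp":[36.3,-14.5,6.6],"delta_rot":[0,0,-6.4]},{"dp":[37.7,-10.4,6.6],"delta_rot":[0,0,-6.4]},{"dp":[38.6,-6.2,6.6],"delta_rot":[0,0,-6.4]},{"dp":[39.0,-1.8,6.6],"delta_rot":[0,0,-6.4]}]' -1 20
python3 -m jog '[{"dp":[39.0,2.5,6.6],"delta_rot":[0,0,-6.4]},{"dp":[38.5,6.8,6.6],"delta_rot":[0,0,-6.4]},{"dp":[37.5,11.0,6.6],"delta_rot":[0,0,-6.4]},{"dp":[36.0,15.1,6.6],"delta_rot":[0,0,-6.4]},{"dp":[34.1,19.0,6.6],"delta_rot":[0,0,-6.4]}]'
python3 -m jog '[{"dp":[0,0,0],"delta_rot":[0,0,0]},{"dp":[0,0,0],"delta_rot":[0,0,0]}]'
python3 -c "
from h import *
plan(493.7,-262,85,87.6,5)"
```

```text
time_s: 0.52
eef_pos: [374.4, -414.8, 167.9]
tcp_rot: [0.882, 0.472, 0.0, -0.0]
ft_force: [1.4, 0.5, 0.5]
width: 86.9
time_s: 0.93
eef_pos: [493.6, -259.9, 135.1]
tcp_rot: [0.717, 0.697, -0.0, -0.0]
ft_force: [0.9, -0.5, -1.1]
width: 86.8
time_s: 1.1
eef_pos: [493.4, -259.6, 134.6]
tcp_rot: [0.718, 0.696, -0.0, -0.001]
ft_force: [-0.6, -0.4, 1.3]
width: 87.2
now 1.1 [ 493.4 -259.6  134.6] yaw 88.2 tilt [-0.0017  0.001  -1.    ] F [-0.6 -0.4  1.3] w 87.2
[{"dp":[-0.5,0.1,9.9],"delta_rot":[-0.0,-0.0,0.1]},{"dp":[-0.5,0.1,9.9],"delta_rot":[-0.0,-0.0,0.1]},{"dp":[-0.5,0.1,9.9],"delta_rot":[-0.0,-0.0,0.1]},{"dp":[-0.5,0.1,9.9],"delta_rot":[-0.0,-0.0,0.1]},{"dp":[-0.5,0.1,9.9],"delta_rot":[-0.0,-0.0,0.1]}]
```

```bash
python3 -m jog '[{"dp":[-1,0,16],"delta_rot":[0,0,0.5]},{"dp":[-1,0,16],"delta_rot":[0,0,0]},{"dp":[0,0,12],"delta_rot":[0,0,0]},{"dp":[0,0,6],"delta_rot":[0,0,0]},{"dp":[0,0,0],"delta_rot":[0,0,0]}]'
python3 -m jog '[{"dp":[0,0,0],"delta_rot":[0,0,0]},{"dp":[0,0,0],"delta_rot":[0,0,0]},{"dp":[0,0,0],"delta_rot":[0,0,0]},{"dp":[0,0,0],"delta_rot":[0,0,0]},{"dp":[0,0,0],"delta_rot":[0,0,0]}]' 1 25
python3 -m jog '[{"dp":[0,0,0],"delta_rot":[0,0,0]},{"dp":[0,0,0],"delta_rot":[0,0,0]}]'
```

```text
time_s: 1.52
eef_pos: [491.2, -263.8, 83.8]
tcp_rot: [0.723, 0.691, -0.0, -0.002]
ft_force: [-0.2, 0.4, -0.1]
width: 87.2
time_s: 1.93
eef_pos: [493.3, -264.1, 86.3]
tcp_rot: [0.722, 0.691, 0.0, 0.001]
ft_force: [-0.4, 0.6, 0.1]
width: 61.4
time_s: 2.1
eef_pos: [493.0, -263.8, 85.9]
tcp_rot: [0.722, 0.692, 0.0, 0.0]
ft_force: [-0.2, 0.4, -0.5]
width: 48.2
```

```bash
python3 -m jog '[{"dp":[0,0,0],"delta_rot":[0,0,0]},{"dp":[0,0,0],"delta_rot":[0,0,0]},{"dp":[0,0,0],"delta_rot":[0,0,0]},{"dp":[0,0,0],"delta_rot":[0,0,0]},{"dp":[0,0,0],"delta_rot":[0,0,0]}]'
python3 -c "
from h import *
st();grab('top','top1.png');grab('scene','scene1.png')"
```

```text
time_s: 2.52
eef_pos: [492.9, -263.8, 85.6]
tcp_rot: [0.722, 0.691, -0.0, -0.0]
ft_force: [-0.3, 0.1, -0.5]
width: 15.1
2.5167 [ 492.9 -263.8   85.6] [ 7.224e-01  6.915e-01 -0.000e+00 -1.000e-04] [-0.632  0.177  1.805 -0.     1.159 -0.589] [-0.3  0.1 -0.5] 15.067658625267022
```

```bash
python3 -c "
import cv2
a=cv2.imread('pics/scene1.png')[130:310,190:400];b=cv2.imread('pics/top1.png')[170:280,260:420]
cv2.imwrite('pics/a1.png',cv2.resize(a,None,fx=3.3,fy=3.3,interpolation=2));cv2.imwrite('pics/b1.png',cv2.resize(b,None,fx=4,fy=4,interpolation=2))"
```

```text
(no output)
```

View pics/a1.png

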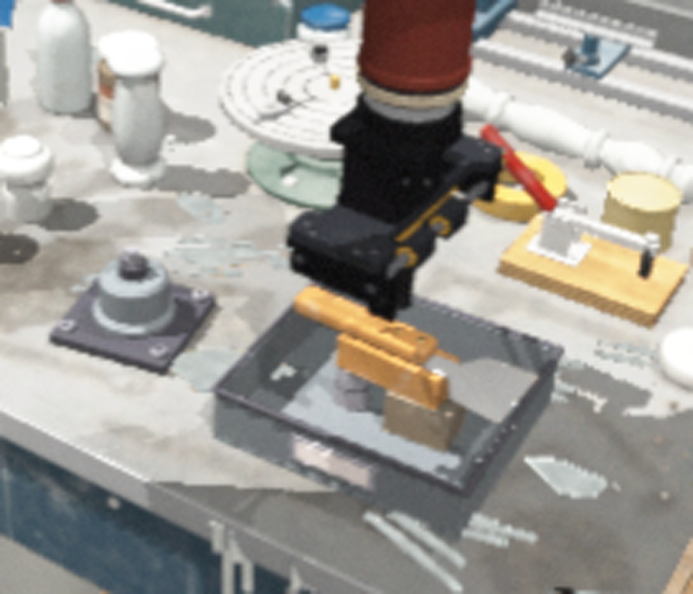

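View pics/b1.png

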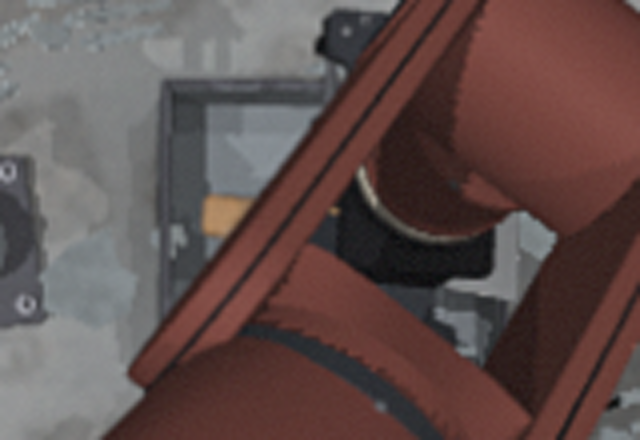

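Run:
```python
from h import *
np.set_printoptions(suppress=True,precision=0)
g=grab('scene');W=ptsz(g);im=g['pixels']
for v in range(205,236,2): print(v,[tuple(np.round(W[v,u],0)) +(int(im[v,u].sum()),) for u in range(298,322,5)])
st()
```

```text
205 [(np.float64(403.0), np.float64(-276.0), np.float64(221.0), 153), (np.float64(409.0), np.float64(-285.0), np.float64(221.0), 157), (np.float64(417.0), np.float64(-294.0), np.float64(220.0), 124), (np.float64(458.0), np.float64(-287.0), np.float64(194.0), 292), (np.float64(466.0), np.float64(-296.0), np.float64(193.0), 101)]
207 [(np.float64(398.0), np.float64(-279.0), np.float64(219.0), 131), (np.float64(403.0), np.float64(-288.0), np.float64(221.0), 141), (np.float64(414.0), np.float64(-296.0), np.float64(217.0), 99), (np.float64(450.0), np.float64(-291.0), np.float64(194.0), 294), (np.float64(463.0), np.float64(-298.0), np.float64(190.0), 98)]
209 [(np.float64(396.0), np.float64(-280.0), np.float64(216.0), 96), (np.float64(398.0), np.float64(-291.0), np.float64(219.0), 131), (np.float64(414.0), np.float64(-296.0), np.float64(212.0), 155), (np.float64(454.0), np.float64(-290.0), np.float64(187.0), 254), (np.float64(711.0), np.float64(-192.0), np.float64(-2.0), 324)]
211 [(np.float64(399.0), np.float64(-279.0), np.float64(208.0), 61), (np.float64(398.0), np.float64(-292.0), np.fl
[... 3513 characters left out ...]
t64(76.0), 535), (np.float64(482.0), np.float64(-257.0), np.float64(82.0), 383), (np.float64(480.0), np.float64(-272.0), np.float64(90.0), 552), (np.float64(484.0), np.float64(-283.0), np.float64(92.0), 567), (np.float64(491.0), np.float64(-294.0), np.float64(93.0), 431)]
235 [(np.float64(478.0), np.float64(-245.0), np.float64(73.0), 447), (np.float64(482.0), np.float64(-258.0), np.float64(76.0), 452), (np.float64(480.0), np.float64(-273.0), np.float64(84.0), 398), (np.float64(480.0), np.float64(-286.0), np.float64(90.0), 577), (np.float64(486.0), np.float64(-297.0), np.float64(91.0), 449)]
2.6667 [ 493. -264.   86.] [ 1.  1.  0. -0.] [-1.  0.  2.  0.  1. -1.] [-0. -0.  1.] 4.400647257253564
```

Run:
```python
from h import *
np.set_printoptions(suppress=True,precision=0)
g=dict(np.load('scene0.npz'));W=ptsz(g)
for uu in ((372,390),(458,476)):
  for v in range(280,318,3):
    q=[np.round(W[v,u]).tolist() for u in range(uu[0],uu[1],4)];print(v,q)
# now closed finger: top/scene lowest z of dark gripper near TCP
f=grab('scene');W=ptsz(f);m=(f['pixels'].sum(-1)<150)&(abs(W[...,0]-493)<40)&(abs(W[...,1]+264)<25)&(W[...,2]>85)&(W[...,2]<200)
q=W[m];print(len(q),np.percentile(q[:,2],[0,1,5,50]),q[q[:,2]<118])
```

```text
280 [[505.0, -448.0, 3.0], [192.0, -525.0, 300.0], [195.0, -530.0, 300.0], [197.0, -535.0, 302.0], [530.0, -481.0, 1.0]]
283 [[499.0, -451.0, -0.0], [504.0, -459.0, -0.0], [223.0, -525.0, 268.0], [226.0, -531.0, 268.0], [519.0, -485.0, 2.0]]
286 [[489.0, -454.0, -0.0], [492.0, -463.0, 2.0], [223.0, -526.0, 262.0], [504.0, -480.0, 1.0], [510.0, -488.0, 1.0]]
289 [[477.0, -459.0, 2.0], [240.0, -518.0, 235.0], [223.0, -528.0, 255.0], [494.0, -483.0, 1.0], [499.0, -492.0, 2.0]]
292 [[467.0, -463.0, 2.0], [235.0, -520.0, 234.0], [223.0, -529.0, 249.0], [483.0, -487.0, 3.0], [492.0, -495.0, -1.0]]
295 [[459.0, -466.0, 1.0], [230.0, -522.0, 232.0], [225.0, -530.0, 241.0], [476.0, -490.0, -0.0], [480.0, -499.0, 1.0]]
298 [[449.0, -470.0, 2.0], [226.0, -524.0, 230.0], [226.0, -531.0, 234.0], [465.0, -494.0, 2.0], [472.0, -502.0, -1.0]]
301 [[441.0, -473.0, 1.0], [222.0, -526.0, 228.0], [227.0, -532.0, 226.0], [457.0, -497.0, 0.0], [460.0, -506.0, 3.0]]
304 [[431.0, -477.0, 2.0], [439.0, -484.0, -1.0], [442.0, -493.0, 1.0], [447.0, -501.0, 2.0], [452.0, -509.0, 1.0]]
307 [[423.0, -480.0, 0.0],
[... 1875 characters left out ...]
0.0, 7.0]]
316 [[492.0, -659.0, 15.0], [498.0, -667.0, 14.0], [516.0, -676.0, 2.0], [519.0, -684.0, 4.0], [489.0, -689.0, 36.0]]
97 [109. 111. 112. 128.] [[ 496. -269.  117.]
 [ 499. -271.  115.]
 [ 500. -273.  116.]
 [ 491. -269.  116.]
 [ 492. -271.  117.]
 [ 499. -271.  112.]
 [ 483. -254.  112.]
 [ 482. -257.  114.]
 [ 483. -259.  114.]
 [ 483. -262.  115.]
 [ 483. -265.  116.]
 [ 484. -267.  117.]
 [ 488. -271.  116.]
 [ 496. -270.  111.]
 [ 497. -272.  111.]
 [ 481. -258.  112.]
 [ 482. -260.  112.]
 [ 481. -263.  114.]
 [ 482. -265.  114.]
 [ 483. -268.  115.]
 [ 481. -272.  118.]
 [ 493. -269.  109.]
 [ 481. -266.  112.]
 [ 481. -269.  113.]
 [ 481. -272.  115.]
 [ 482. -272.  111.]]
```

The finger width fell to 4 mm with no grip. The images put the fingertips at z≈110 when the TCP reads 86, and the start picture gives the same offset (226 against 201). So the real tips stand about 25 mm above the reported TCP, not 8 mm below it. I'll work with tip z = TCP z + 25, open, and lower further, watching force.

```bash
python3 -m jog '[{"dp":[0,0,0],"delta_rot":[0,0,0]},{"dp":[0,0,0],"delta_rot":[0,0,0]},{"dp":[0,0,0],"delta_rot":[0,0,0]},{"dp":[0,0,0],"delta_rot":[0,0,0]},{"dp":[0,0,0],"delta_rot":[0,0,0]}]' -0.45 25
python3 -m jog '[{"dp":[0,0,0],"delta_rot":[0,0,0]},{"dp":[0,0,0],"delta_rot":[0,0,0]},{"dp":[0,0,0],"delta_rot":[0,0,0]},{"dp":[0,0,10],"delta_rot":[0,0,0]},{"dp":[0,0,0],"delta_rot":[0,0,0]}]'
python3 -c "
from h import *
st();W=ptsz(f:=grab('scene','scene2.png'))
m=(f['pixels'].sum(-1)<150)&(abs(W[...,0]-493)<60)&(abs(W[...,1]+264)<25)&(W[...,2]>80)&(W[...,2]<140)
q=W[m]
for x in range(440,540,6):
  k=q[abs(q[:,0]-x)<3]
  if len(k):print(x,len(k),k[:,2].min().round(),k[:,1].min().round(),k[:,1].max().round())
a=f['pixels'][150:290,230:370,::-1];cv2.imwrite('pics/a2.png',cv2.resize(a,None,fx=4,fy=4,interpolation=2))"
```

```text
time_s: 3.13
eef_pos: [492.9, -263.8, 85.7]
tcp_rot: [0.722, 0.691, 0.0, 0.0]
ft_force: [-0.5, 0.2, -0.7]
width: 28.1
time_s: 3.55
eef_pos: [492.0, -263.2, 73.8]
tcp_rot: [0.722, 0.691, -0.0, -0.001]
ft_force: [-1.2, 1.7, -0.0]
width: 59.2
3.55 [ 492.  -263.2   73.8] [ 7.224e-01  6.915e-01 -2.000e-04 -1.100e-03] [-0.633  0.191  1.813 -0.     1.139 -0.589] [-1.2  1.7 -0. ] 59.15602002938661
446 1 127.0 -269.0 -269.0
452 51 100.0 -272.0 -250.0
458 15 97.0 -269.0 -249.0
518 15 99.0 -272.0 -258.0
524 36 99.0 -274.0 -256.0
530 2 105.0 -272.0 -271.0
```

View pics/a2.png

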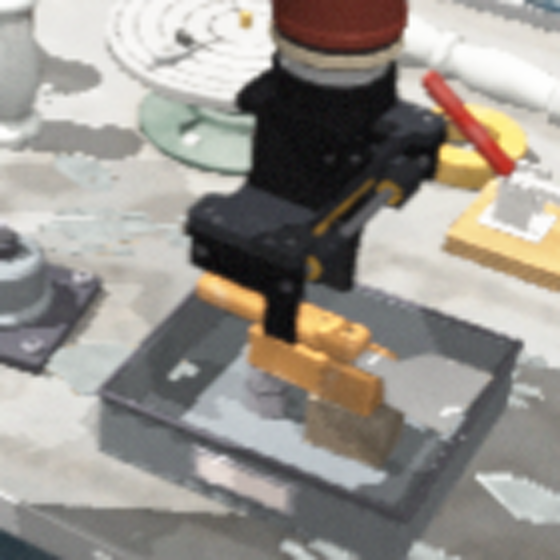

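Fingertips are at about 98 with the TCP at 75, straddling the handle. Going down 21 mm, then closing.

```bash
python3 -m jog '[{"dp":[0,0,7],"delta_rot":[0,0,0]},{"dp":[0,0,7],"delta_rot":[0,0,0]},{"dp":[0,0,4],"delta_rot":[0,0,0]},{"dp":[0,0,3],"delta_rot":[0,0,0]},{"dp":[0,0,0],"delta_rot":[0,0,0]}]' 
python3 -m jog '[{"dp":[0,0,0],"delta_rot":[0,0,0]},{"dp":[0,0,0],"delta_rot":[0,0,0]},{"dp":[0,0,0],"delta_rot":[0,0,0]},{"dp":[0,0,0],"delta_rot":[0,0,0]},{"dp":[0,0,0],"delta_rot":[0,0,0]}]' 1 25
python3 -m jog '[{"dp":[0,0,0],"delta_rot":[0,0,0]},{"dp":[0,0,0],"delta_rot":[0,0,0]}]'
```

```text
time_s: 4.02
eef_pos: [492.2, -263.3, 53.4]
tcp_rot: [0.722, 0.691, -0.0, -0.001]
ft_force: [-0.2, -0.1, -0.2]
width: 62.9
time_s: 4.43
eef_pos: [493.1, -263.9, 54.9]
tcp_rot: [0.722, 0.691, 0.0, 0.0]
ft_force: [-0.1, 0.3, -0.5]
width: 37.4
time_s: 4.6
eef_pos: [493.0, -263.8, 54.8]
tcp_rot: [0.722, 0.691, 0.0, 0.0]
ft_force: [0.2, -1.0, 0.5]
width: 25.9
```

```bash
python3 -m jog '[{"dp":[0,0,0],"delta_rot":[0,0,0]},{"dp":[0,0,-10],"delta_rot":[0,0,0]},{"dp":[0,0,-20],"delta_rot":[0,0,0]},{"dp":[0,0,-15],"delta_rot":[0,0,0]},{"dp":[0,0,0],"delta_rot":[0,0,0]}]' 
python3 -c "
from h import *
st();f=grab('scene','scene3.png')
a=f['pixels'][120:290,200:370,::-1];cv2.imwrite('pics/a3.png',cv2.resize(a,None,fx=3.5,fy=3.5,interpolation=2))"
```

```text
time_s: 5.02
eef_pos: [495.1, -265.4, 103.8]
tcp_rot: [0.722, 0.691, 0.001, 0.003]
ft_force: [0.8, -0.7, -0.5]
width: 25.5
5.0167 [ 495.1 -265.4  103.8] [7.224e-01 6.915e-01 6.000e-04 3.100e-03] [-0.632  0.156  1.792  0.     1.188 -0.589] [ 0.8 -0.7 -0.5] 25.505097373513543
```

View pics/a3.png

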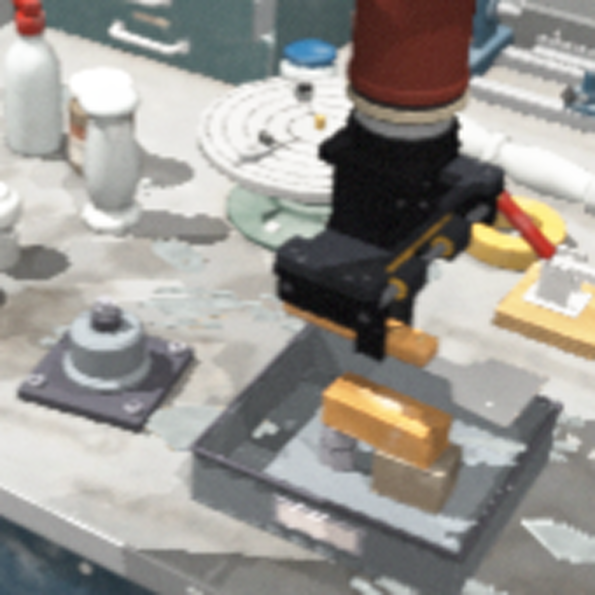

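The scraper is held level and the long block is still in place. Carrying it behind the bin.

```bash
python3 -m jog '[{"dp":[0,30,0],"delta_rot":[0,0,0]},{"dp":[0,38,0],"delta_rot":[0,0,0]},{"dp":[0,38,0],"delta_rot":[0,0,0]},{"dp":[0,34,20],"delta_rot":[0,0,0]},{"dp":[0,0,30],"delta_rot":[0,0,0]}]' 
python3 -m jog '[{"dp":[0,0,30],"delta_rot":[0,0,0]},{"dp":[0,0,20],"delta_rot":[0,0,0]},{"dp":[0,0,10],"delta_rot":[0,0,0]},{"dp":[0,0,0],"delta_rot":[0,0,0]}]' 
python3 -c "
from h import *
st();f=grab('scene','scene4.png')
a=f['pixels'][120:290,200:400,::-1];cv2.imwrite('pics/a4.png',cv2.resize(a,None,fx=3.5,fy=3.5,interpolation=2))"
```

```text
time_s: 5.48
eef_pos: [640.7, -271.2, 52.3]
tcp_rot: [0.722, 0.692, 0.002, 0.005]
ft_force: [-0.2, -0.5, 0.5]
width: 25.6
time_s: 5.82
eef_pos: [630.1, -268.3, -14.9]
tcp_rot: [0.722, 0.692, -0.001, -0.003]
ft_force: [1.1, 0.5, -1.0]
width: 25.9
5.8167 [ 630.1 -268.3  -14.9] [ 0.7223  0.6915 -0.0009 -0.0032] [-0.518  0.581  1.486  0.     1.082 -0.474] [ 1.1  0.5 -1. ] 25.8697614829705
```

View pics/a4.png

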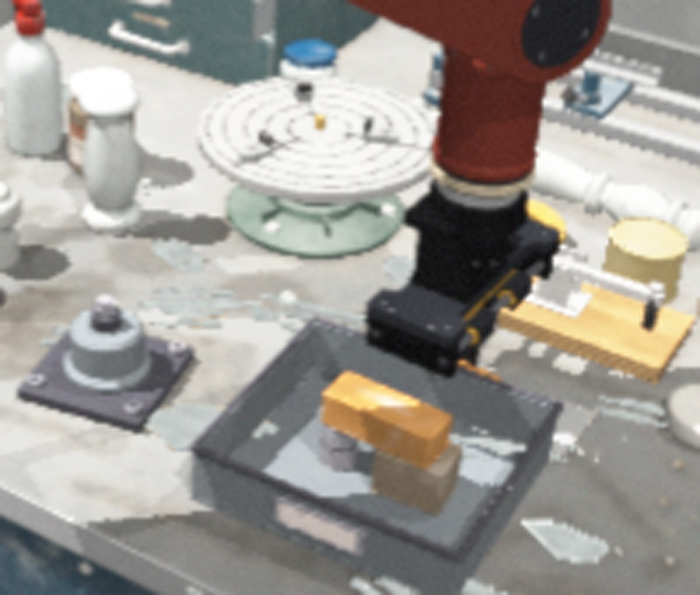

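```bash
python3 -m jog '[{"dp":[0,0,1],"delta_rot":[0,0,0]},{"dp":[0,0,1],"delta_rot":[0,0,0]},{"dp":[0,0,1],"delta_rot":[0,0,0]},{"dp":[0,0,0],"delta_rot":[0,0,0]}]' 
python3 -m jog '[{"dp":[0,0,1],"delta_rot":[0,0,0]},{"dp":[0,0,1],"delta_rot":[0,0,0]},{"dp":[0,0,0],"delta_rot":[0,0,0]}]'
```

```text
time_s: 6.2
eef_pos: [633.5, -270.4, -11.9]
tcp_rot: [0.722, 0.691, 0.0, 0.001]
ft_force: [-0.5, -0.9, -0.9]
width: 25.5
time_s: 6.45
eef_pos: [632.7, -269.9, -15.3]
tcp_rot: [0.722, 0.691, -0.0, -0.0]
ft_force: [0.0, -0.6, -1.7]
width: 25.9
```

```bash
python3 -m jog '[{"dp":[0,0,1.5],"delta_rot":[0,0,0]},{"dp":[0,0,1],"delta_rot":[0,0,0]},{"dp":[0,0,0],"delta_rot":[0,0,0]}]'
python3 -m jog '[{"dp":[0,0,1],"delta_rot":[0,0,0]},{"dp":[0,0,0.5],"delta_rot":[0,0,0]},{"dp":[0,0,0],"delta_rot":[0,0,0]}]'
```

```text
time_s: 6.7
eef_pos: [632.5, -269.8, -18.3]
tcp_rot: [0.722, 0.691, -0.0, -0.0]
ft_force: [-0.5, -0.0, -1.4]
width: 25.9
time_s: 6.95
eef_pos: [632.8, -270.0, -19.1]
tcp_rot: [0.722, 0.692, 0.0, 0.0]
ft_force: [-1.1, 0.7, 0.7]
width: 25.5
```

```bash
python3 -m jog '[{"dp":[0,0,0.5],"delta_rot":[0,0,0]},{"dp":[0,0,0],"delta_rot":[0,0,0]},{"dp":[0,0,0],"delta_rot":[0,0,0]},{"dp":[0,0,0],"delta_rot":[0,0,0]}]' -0.45
python3 -m jog '[{"dp":[0,0,-25],"delta_rot":[0,0,0]},{"dp":[0,0,-35],"delta_rot":[0,0,0]},{"dp":[0,0,-35],"delta_rot":[0,0,0]},{"dp":[0,0,-25],"delta_rot":[0,0,0]},{"dp":[0,0,0],"delta_rot":[0,0,0]}]'
python3 - <<'E'
from h import *
np.set_printoptions(suppress=True,precision=1)
st();f=grab('scene','scene5.png')
a=f['pixels'][120:290,200:400,::-1];cv2.imwrite('pics/a5.png',cv2.resize(a,None,fx=3.5,fy=3.5,interpolation=2))
W=ptsz(f);Z=W[...,2];hsv=cv2.cvtColor(f['pixels'],cv2.COLOR_RGB2HSV)
m=(hsv[...,1]>90)&(hsv[...,0]<25)&(Z>69)&(Z<80)&(abs(W[...,0]-490)<60)&(abs(W[...,1]+270)<80)
q=W[m];print('block',cv2.minAreaRect(q[:,:2].astype(np.float32)),len(q),np.median(q[:,2]))
f=grab('top','top5.png')
E
```

```text
time_s: 7.28
eef_pos: [632.8, -269.9, -19.9]
tcp_rot: [0.722, 0.691, 0.0, 0.0]
ft_force: [-0.2, -0.1, -0.3]
width: 44.8
time_s: 7.7
eef_pos: [637.0, -272.2, 108.4]
tcp_rot: [0.722, 0.692, 0.002, 0.006]
ft_force: [1.4, -0.6, 2.1]
width: 62.3
7.7 [ 637.  -272.2  108.4] [0.7 0.7 0.  0. ] [-0.5  0.4  1.4  0.   1.3 -0.5] [ 1.4 -0.6  2.1] 62.338259919782836
block ((492.7151794433594, -273.2663269042969), (87.9930419921875, 38.12008285522461), 85.6450424194336) 310 74.92776793555831
```

View pics/a5.png

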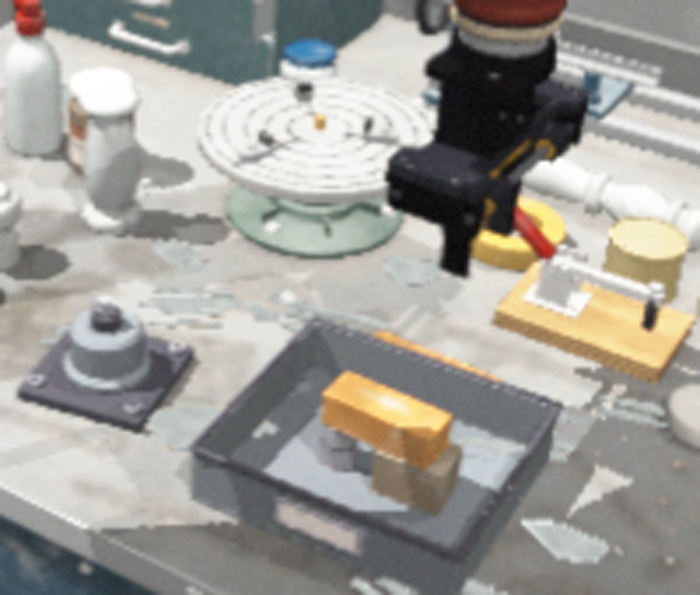

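View pics/top5.png

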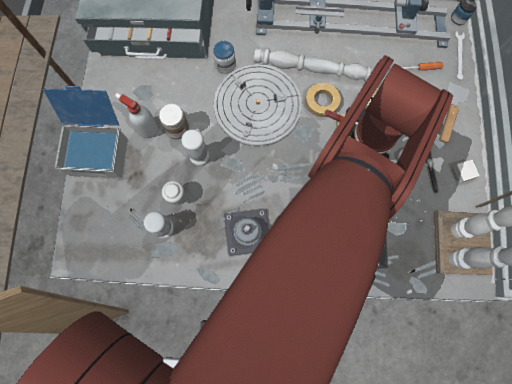

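```bash
python3 -c "
from h import *
plan(493.5,-273,90,87,4)"
```

```text
now 7.8 [ 633.9 -270.6  102.2] yaw 87.5 tilt [ 0.0032 -0.0018 -1.    ] F [ 0.4 -0.1 -0.2] w 63.1
[{"dp":[-2.1,-35.1,2.9],"delta_rot":[0.0,0.0,0.1]},{"dp":[-2.2,-35.0,3.0],"delta_rot":[0.0,0.0,0.1]},{"dp":[-2.3,-35.0,3.0],"delta_rot":[0.0,0.0,0.1]},{"dp":[-2.4,-35.0,3.0],"delta_rot":[0.0,0.0,0.1]}]
```

```bash
python3 -m jog '[{"dp":[-2,-35,3],"delta_rot":[0,0,0.1]},{"dp":[-2,-35,3],"delta_rot":[0,0,0.1]},{"dp":[-2,-35,3],"delta_rot":[0,0,0.1]},{"dp":[-2,-34.5,3],"delta_rot":[0,0,0.1]},{"dp":[0,0,10],"delta_rot":[0,0,0]}]'
python3 -m jog '[{"dp":[0,0,10],"delta_rot":[0,0,0]},{"dp":[0,0,0],"delta_rot":[0,0,0]},{"dp":[0,0,0],"delta_rot":[0,0,0]}]'
python3 -c "
from h import *
plan(493.5,-273,27,87,4)"
```

```text
time_s: 8.22
eef_pos: [486.2, -269.6, 75.2]
tcp_rot: [0.725, 0.688, -0.001, -0.004]
ft_force: [1.0, -1.1, 0.2]
width: 62.9
time_s: 8.47
eef_pos: [493.1, -271.0, 66.8]
tcp_rot: [0.725, 0.689, -0.0, -0.001]
ft_force: [0.9, -0.8, 0.3]
width: 62.8
now 8.4667 [ 493.1 -271.    66.8] yaw 87.11 tilt [-0.0016  0.0014 -1.    ] F [ 0.9 -0.8  0.3] w 62.8
[{"dp":[-0.5,0.1,9.9],"delta_rot":[-0.0,-0.0,0.0]},{"dp":[-0.5,0.1,9.9],"delta_rot":[-0.0,-0.0,0.0]},{"dp":[-0.5,0.1,9.9],"delta_rot":[-0.0,-0.0,0.0]},{"dp":[-0.5,0.1,9.9],"delta_rot":[-0.0,-0.0,0.0]}]
```

```bash
python3 -m jog '[{"dp":[-1,0,12],"delta_rot":[0,0,0]},{"dp":[-1,0,12],"delta_rot":[0,0,0]},{"dp":[0,0,10],"delta_rot":[0,0,0]},{"dp":[0,0,6],"delta_rot":[0,0,0]},{"dp":[0,0,0],"delta_rot":[0,0,0]}]'
python3 -m jog '[{"dp":[0,0,0],"delta_rot":[0,0,0]},{"dp":[0,0,0],"delta_rot":[0,0,0]},{"dp":[0,0,0],"delta_rot":[0,0,0]},{"dp":[0,0,0],"delta_rot":[0,0,0]},{"dp":[0,0,0],"delta_rot":[0,0,0]}]' 1 25
python3 -m jog '[{"dp":[0,0,0],"delta_rot":[0,0,0]}]'
```

```text
time_s: 8.88
eef_pos: [491.6, -272.3, 25.5]
tcp_rot: [0.725, 0.689, -0.0, -0.002]
ft_force: [-0.9, 0.1, -0.2]
width: 63.0
time_s: 9.3
eef_pos: [493.3, -273.7, 28.7]
tcp_rot: [0.725, 0.689, 0.0, 0.001]
ft_force: [-0.5, -0.0, 0.4]
width: 37.4
time_s: 9.38
eef_pos: [493.3, -273.7, 28.7]
tcp_rot: [0.725, 0.689, 0.0, 0.001]
ft_force: [0.3, -0.4, 1.9]
width: 35.1
```

```bash
python3 -m jog '[{"dp":[0,0,0],"delta_rot":[0,0,0]},{"dp":[0,0,-12],"delta_rot":[0,0,0]},{"dp":[0,0,-22],"delta_rot":[0,0,0]},{"dp":[0,0,-12],"delta_rot":[0,0,0]},{"dp":[0,0,0],"delta_rot":[0,0,0]}]'
python3 -c "
from h import *
plan(580,-110,74,90,5)
f=dict(np.load('top0.npz'));W=ptsz(f);print(np.round(W[[145,140,130,120,103],257]))"
```

```text
time_s: 9.8
eef_pos: [495.3, -275.1, 78.2]
tcp_rot: [0.725, 0.689, 0.001, 0.003]
ft_force: [0.8, -0.3, 0.4]
width: 34.9
now 9.8 [ 495.3 -275.1   78.2] yaw 87.1 tilt [ 0.0053 -0.004  -1.    ] F [ 0.8 -0.3  0.4] w 34.9
[{"dp":[33.8,15.2,0.8],"delta_rot":[0.1,0.0,-0.6]},{"dp":[33.7,15.6,0.8],"delta_rot":[0.1,0.0,-0.6]},{"dp":[33.5,15.9,0.8],"delta_rot":[0.1,0.0,-0.6]},{"dp":[33.4,16.3,0.8],"delta_rot":[0.1,0.0,-0.6]},{"dp":[33.2,16.6,0.8],"delta_rot":[0.1,0.0,-0.6]}]
[[686. -46.  89.]
 [698. -45.  91.]
 [726. -43.  88.]
 [752. -42.  92.]
 [795. -40.  99.]]
```

```bash
python3 -m jog '[{"dp":[34,14,0],"delta_rot":[0,0,-0.6]},{"dp":[34,14,0],"delta_rot":[0,0,-0.6]},{"dp":[33.5,14.5,0],"delta_rot":[0,0,-0.6]},{"dp":[33,15,0],"delta_rot":[0,0,-0.6]},{"dp":[33,15,15],"delta_rot":[0,0,-0.6]}]'
python3 -m jog '[{"dp":[0,0,30],"delta_rot":[0,0,0]},{"dp":[0,0,25],"delta_rot":[0,0,0]},{"dp":[0,0,10],"delta_rot":[0,0,0]},{"dp":[0,0,4],"delta_rot":[0,0,0]},{"dp":[0,0,0],"delta_rot":[0,0,0]}]'
python3 -m jog '[{"dp":[0,0,0],"delta_rot":[0,0,0]},{"dp":[0,0,0],"delta_rot":[0,0,0]}]'
```

```text
time_s: 10.22
eef_pos: [573.2, -107.5, 61.8]
tcp_rot: [0.707, 0.708, 0.001, 0.003]
ft_force: [1.3, -0.2, 0.1]
width: 34.9
time_s: 10.63
eef_pos: [569.5, -108.2, -10.8]
tcp_rot: [0.707, 0.707, -0.0, -0.001]
ft_force: [0.5, 0.5, -0.1]
width: 34.9
time_s: 10.8
eef_pos: [571.8, -109.2, -8.1]
tcp_rot: [0.707, 0.707, 0.001, 0.001]
ft_force: [-0.2, 0.2, -0.5]
width: 35.1
```

```bash
python3 -m jog '[{"dp":[0,0,3],"delta_rot":[0,0,0]},{"dp":[0,0,2],"delta_rot":[0,0,0]},{"dp":[0,0,1],"delta_rot":[0,0,0]},{"dp":[0,0,0],"delta_rot":[0,0,0]}]'
python3 -m jog '[{"dp":[0,0,1],"delta_rot":[0,0,0]},{"dp":[0,0,0.5],"delta_rot":[0,0,0]},{"dp":[0,0,0],"delta_rot":[0,0,0]}]'
```

```text
time_s: 11.13
eef_pos: [570.8, -108.5, -15.3]
tcp_rot: [0.707, 0.708, 0.0, 0.0]
ft_force: [-0.1, -0.6, 2.1]
width: 34.8
time_s: 11.38
eef_pos: [570.8, -108.5, -15.3]
tcp_rot: [0.706, 0.708, -0.0, 0.0]
ft_force: [-5.7, 1.6, 14.8]
width: 34.6
```

```bash
python3 -m jog '[{"dp":[0,0,-0.8],"delta_rot":[0,0,0]},{"dp":[0,0,0],"delta_rot":[0,0,0]},{"dp":[0,0,0],"delta_rot":[0,0,0]},{"dp":[0,0,0],"delta_rot":[0,0,0]}]' -0.45
python3 -m jog '[{"dp":[0,0,-20],"delta_rot":[0,0,0]},{"dp":[0,0,-35],"delta_rot":[0,0,0]},{"dp":[0,0,-35],"delta_rot":[0,0,0]},{"dp":[-20,0,-20],"delta_rot":[0,0,0]},{"dp":[0,0,0],"delta_rot":[0,0,0]}]'
python3 - <<'E'
from h import *
np.set_printoptions(suppress=True,precision=1)
st();f=grab('scene','scene6.png');g=grab('top','top6.png')
np.savez('s6.npz',**{k:np.array(v) for k,v in f.items()});np.savez('t6.npz',**{k:np.array(v) for k,v in g.items()})
a=f['pixels'][160:290,190:360,::-1];cv2.imwrite('pics/a6.png',cv2.resize(a,None,fx=4.5,fy=4.5,interpolation=2))
E
```

```text
time_s: 11.72
eef_pos: [570.3, -108.1, -16.8]
tcp_rot: [0.707, 0.708, -0.0, -0.0]
ft_force: [0.6, -0.0, -0.1]
width: 54.5
time_s: 12.13
eef_pos: [574.5, -131.6, 99.6]
tcp_rot: [0.707, 0.708, 0.002, 0.005]
ft_force: [1.0, -0.5, -0.3]
width: 62.8
12.1333 [ 574.5 -131.6   99.6] [0.7 0.7 0.  0. ] [-0.4  0.2  1.7 -0.   1.2 -0.4] [ 1.  -0.5 -0.3] 62.84996671062718
```

View pics/a6.png

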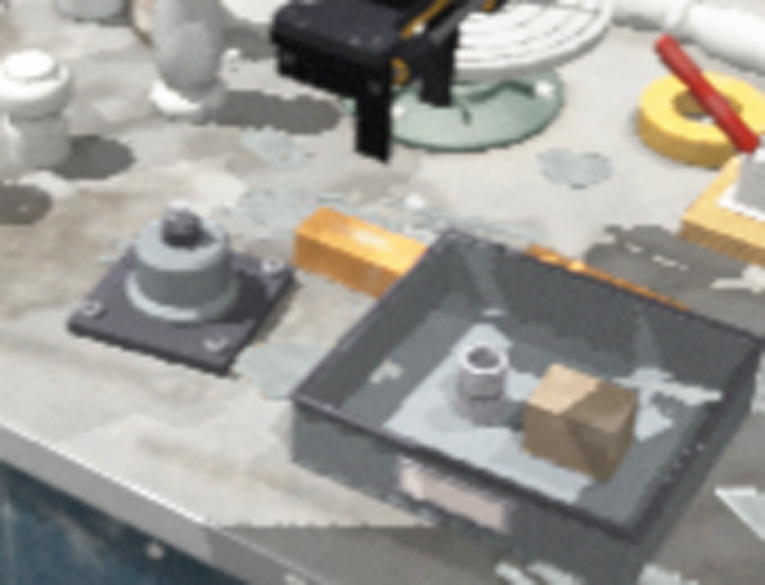

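View pics/top6.png

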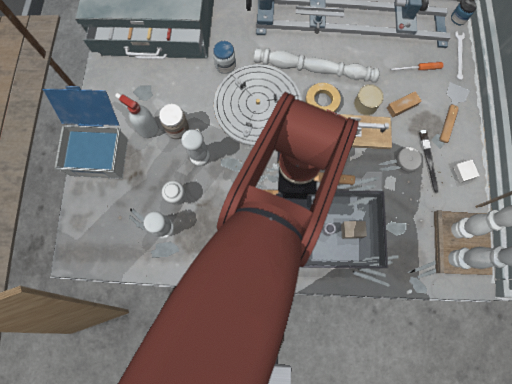

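The socket now stands clear: top view (329,229), scene about (297,241). The grey block is beside it at (350,229).

Run:
```python
from h import *
np.set_printoptions(suppress=True,precision=1)
for n,r in(('t6.npz',(215,245,315,345)),('s6.npz',(225,262,285,310))):
    f=dict(np.load(n));W=ptsz(f);Z=W[...,2];m=np.zeros(Z.shape,bool);m[r[0]:r[1],r[2]:r[3]]=1
    q=W[m&(Z>36)&(Z<60)&(abs(W[...,0]-490)<45)&(W[...,1]>-262)];print(n,len(q),cv2.minEnclosingCircle(q[:,:2].astype(np.float32)),q.mean(0),np.percentile(q,[5,95],axis=0))
f=dict(np.load('t6.npz'));W=ptsz(f);Z=W[...,2]
q=W[(Z>40)&(Z<50)&(abs(W[...,0]-490)<45)&(W[...,1]<-265)&(W[...,1]>-345)];print('grey',cv2.minAreaRect(q[:,:2].astype(np.float32)),len(q))
a=f['pixels'][205:255,305:375,::-1];cv2.imwrite('pics/t6c.png',cv2.resize(a,None,fx=10,fy=10,interpolation=1))
plan(493,-243,100,90,5)
```

```text
t6.npz 86 ((493.9796447753906, -237.5727081298828), 13.503518104553223) [ 494.2 -238.2   40.7] [[ 482.  -248.3   36.8]
 [ 505.6 -226.9   45.8]]
s6.npz 72 ((491.77154541015625, -238.61090087890625), 15.30698013305664) [ 492.  -237.7   42.2] [[ 479.4 -249.6   37.6]
 [ 504.3 -227.3   47.1]]
grey ((495.82012939453125, -302.3554382324219), (38.84471893310547, 56.65420913696289), 3.5574159622192383) 349
now 12.2333 [ 571.1 -128.8   94.2] yaw 90.03 tilt [ 0. -0. -1.] F [-0.9 -0.6 -0.2] w 63.0
[{"dp":[-22.8,-15.6,-1.2],"delta_rot":[0.0,0.0,0.0]},{"dp":[-22.8,-15.6,-1.2],"delta_rot":[0.0,0.0,0.0]},{"dp":[-22.8,-15.6,-1.2],"delta_rot":[0.0,0.0,0.0]},{"dp":[-22.8,-15.6,-1.2],"delta_rot":[0.0,0.0,0.0]},{"dp":[-22.8,-15.6,-1.2],"delta_rot":[0.0,0.0,0.0]}]
```

View pics/t6c.png

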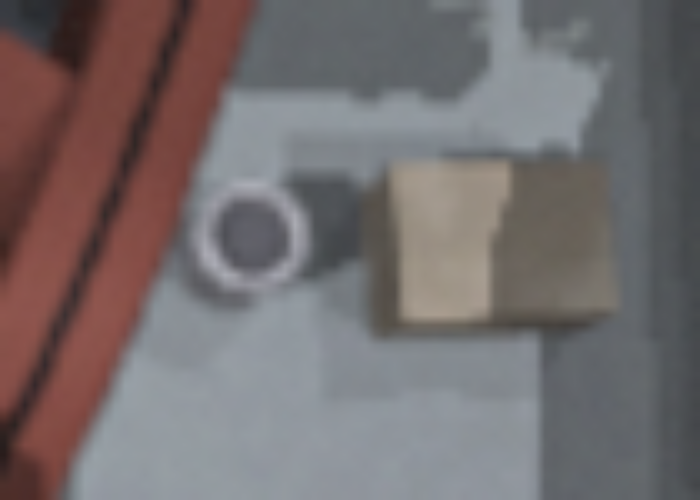

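```bash
python3 -m jog '[{"dp":[-22,-15.5,0],"delta_rot":[0,0,0]},{"dp":[-22,-15.5,0],"delta_rot":[0,0,0]},{"dp":[-22,-15.5,10],"delta_rot":[0,0,0]},{"dp":[-22,-15.5,15],"delta_rot":[0,0,0]},{"dp":[-21.5,-15.5,15],"delta_rot":[0,0,0]}]'
python3 -m jog '[{"dp":[0,0,5],"delta_rot":[0,0,0]},{"dp":[0,0,0],"delta_rot":[0,0,0]},{"dp":[0,0,0],"delta_rot":[0,0,0]}]'
python3 -c "
from h import *
plan(493.3,-238.1,-1,90,5)"
```

```text
time_s: 12.65
eef_pos: [491.4, -237.4, 51.2]
tcp_rot: [0.706, 0.708, -0.0, -0.001]
ft_force: [-0.0, -0.7, 0.0]
width: 63.2
time_s: 12.9
eef_pos: [492.3, -236.5, 46.8]
tcp_rot: [0.707, 0.708, -0.0, -0.002]
ft_force: [0.6, 0.3, 0.3]
width: 63.0
now 12.9 [ 492.3 -236.5   46.8] yaw 90.07 tilt [-0.0024  0.0023 -1.    ] F [0.6 0.3 0.3] w 63.0
[{"dp":[-0.3,0.2,9.6],"delta_rot":[-0.0,-0.0,0.0]},{"dp":[-0.3,0.2,9.6],"delta_rot":[-0.0,-0.0,0.0]},{"dp":[-0.3,0.2,9.6],"delta_rot":[-0.0,-0.0,0.0]},{"dp":[-0.3,0.2,9.6],"delta_rot":[-0.0,-0.0,0.0]},{"dp":[-0.3,0.2,9.6],"delta_rot":[-0.0,-0.0,0.0]}]
```

```bash
python3 -m jog '[{"dp":[-0.5,0,16],"delta_rot":[0,0,0]},{"dp":[-0.5,0,16],"delta_rot":[0,0,0]},{"dp":[0,0,11],"delta_rot":[0,0,0]},{"dp":[0,0,5],"delta_rot":[0,0,0]},{"dp":[0,0,0],"delta_rot":[0,0,0]}]'
python3 -m jog '[{"dp":[0,0,0],"delta_rot":[0,0,0]}]'
python3 -c "
from h import *
plan(493.3,-238.1,-1,90,1)"
```

```text
time_s: 13.32
eef_pos: [492.6, -237.4, -0.8]
tcp_rot: [0.706, 0.708, -0.0, -0.001]
ft_force: [-0.5, -0.5, -0.2]
width: 62.8
time_s: 13.4
eef_pos: [493.5, -238.3, 0.6]
tcp_rot: [0.706, 0.708, 0.0, -0.0]
ft_force: [-0.4, 0.5, 0.0]
width: 63.1
now 13.4 [ 493.5 -238.3    0.6] yaw 90.14 tilt [-1.e-04  1.e-04 -1.e+00] F [-0.4  0.5  0. ] w 63.1
[{"dp":[0.2,-0.2,1.6],"delta_rot":[-0.0,-0.0,0.1]}]
```

```bash
python3 -m jog '[{"dp":[0,0,1],"delta_rot":[0,0,0]},{"dp":[0,0,0],"delta_rot":[0,0,0]},{"dp":[0,0,0],"delta_rot":[0,0,0]},{"dp":[0,0,0],"delta_rot":[0,0,0]},{"dp":[0,0,0],"delta_rot":[0,0,0]}]' 1 50
python3 -m jog '[{"dp":[0,0,0],"delta_rot":[0,0,0]},{"dp":[0,0,0],"delta_rot":[0,0,0]},{"dp":[0,0,0],"delta_rot":[0,0,0]}]'
python3 -m jog '[{"dp":[0,0,-15],"delta_rot":[0,0,0]},{"dp":[0,0,-30],"delta_rot":[0,0,0]},{"dp":[0,0,-35],"delta_rot":[0,0,0]},{"dp":[0,0,-30],"delta_rot":[0,0,0]},{"dp":[0,0,0],"delta_rot":[0,0,0]}]'
python3 - <<'E'
from h import *
st();f=grab('scene','scene7.png')
np.savez('s7.npz',**{k:np.array(v) for k,v in f.items()})
a=f['pixels'][120:290,200:370,::-1];cv2.imwrite('pics/a7.png',cv2.resize(a,None,fx=3.5,fy=3.5,interpolation=2))
plan(479,-32,110,90,6)
E
```

```text
time_s: 13.82
eef_pos: [493.3, -239.0, -0.2]
tcp_rot: [0.707, 0.708, 0.0, 0.0]
ft_force: [-0.8, 0.5, -0.1]
width: 37.8
time_s: 14.07
eef_pos: [493.2, -238.9, -0.4]
tcp_rot: [0.707, 0.708, -0.0, 0.0]
ft_force: [-0.1, -0.3, 1.2]
width: 26.9
time_s: 14.48
eef_pos: [497.1, -241.3, 116.5]
tcp_rot: [0.706, 0.708, 0.001, 0.005]
ft_force: [2.0, -0.0, -0.5]
width: 26.6
14.4833 [ 497.1 -241.3  116.5] [0.7065 0.7077 0.0011 0.0055] [-0.595  0.116  1.81   0.     1.204 -0.597] [ 2.  -0.  -0.5] 26.609839958836563
now 14.5333 [ 495.8 -240.5  113.6] yaw 90.1 tilt [ 0.0066 -0.0044 -1.    ] F [ 0.2 -0.2 -3. ] w 26.4
[{"dp":[34.8,-2.7,0.4],"delta_rot":[0.1,0.0,0.0]},{"dp":[34.8,-2.7,0.5],"delta_rot":[0.1,0.0,0.0]},{"dp":[34.8,-2.8,0.5],"delta_rot":[0.1,0.0,0.0]},{"dp":[34.8,-2.8,0.5],"delta_rot":[0.1,0.0,0.0]},{"dp":[34.8,-2.8,0.5],"delta_rot":[0.1,0.0,0.0]}]
[{"dp":[34.8,-2.8,0.6],"delta_rot":[0.1,0.0,0.0]}]
```

View pics/a7.png

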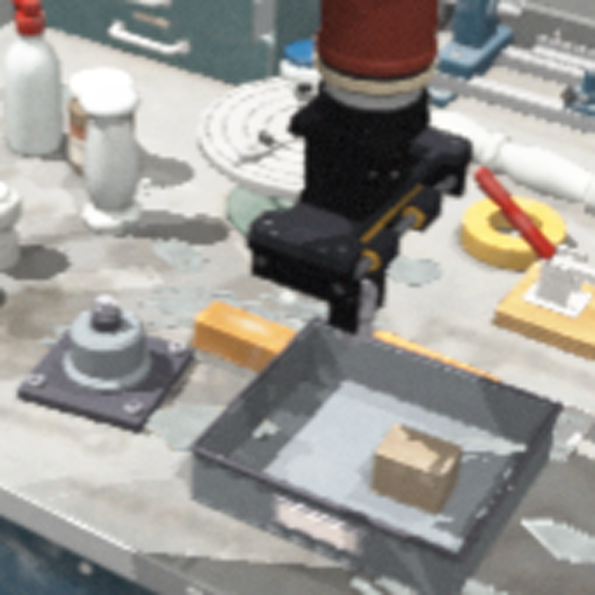

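Run:
```python
from h import *
np.set_printoptions(suppress=True,precision=1)
f=dict(np.load('s7.npz'));W=ptsz(f);a=f['pixels'][185:222,288:318,::-1]
cv2.imwrite('pics/a7c.png',cv2.resize(a,None,fx=16,fy=16,interpolation=0))
for v in range(196,220): print(v,[('%d,%d,%d'%tuple(W[v,u])+':%d'%f['pixels'][v,u].mean()) for u in range(294,314,2)])
```

```text
196 ['402,-264,240:26', '402,-269,242:34', '402,-274,244:32', '406,-277,243:27', '434,-268,224:75', '438,-271,224:86', '449,-271,217:90', '453,-274,217:47', '460,-276,213:77', '758,-145,2:193']
197 ['405,-263,235:17', '399,-271,242:28', '403,-274,241:32', '409,-276,239:22', '430,-270,225:76', '436,-272,222:68', '451,-270,213:51', '452,-275,214:33', '514,-251,171:137', '752,-148,2:199']
198 ['403,-264,234:17', '405,-268,235:21', '403,-274,238:17', '404,-278,239:24', '427,-271,224:68', '511,-236,165:45', '508,-243,169:30', '451,-275,212:31', '515,-251,168:121', '747,-151,2:198']
199 ['404,-263,231:18', '405,-268,232:17', '401,-275,237:16', '410,-275,233:22', '426,-273,223:54', '510,-237,162:70', '507,-244,167:33', '508,-249,168:28', '513,-252,167:156', '737,-156,6:191']
200 ['409,-261,225:17', '410,-266,226:21', '404,-274,233:14', '411,-275,229:20', '473,-250,185:36', '509,-238,160:144', '509,-243,162:66', '510,-248,163:26', '518,-250,160:160', '740,-155,0:207']
201 ['407,-263,224:24', '410,-266,223:44', '410,-271,225:21', '408,-277,228:17', '472,-250,183:27', '506,-239,159:125', '504,
[... 2025 characters left out ...]
12 ['475,-230,140:40', '475,-235,142:22', '476,-240,144:19', '474,-247,147:18', '476,-251,149:70', '490,-250,140:118', '495,-253,138:162', '669,-178,4:204', '672,-183,5:203', '678,-187,3:212']
213 ['582,-175,51:93', '475,-235,139:51', '474,-241,142:21', '475,-247,144:20', '474,-252,147:88', '488,-251,138:131', '498,-252,133:153', '664,-181,5:188', '666,-186,6:203', '672,-190,4:210']
214 ['583,-175,47:97', '489,-228,125:117', '476,-241,138:52', '475,-247,141:28', '479,-250,140:98', '487,-252,136:132', '497,-252,130:150', '663,-181,2:191', '671,-184,-1:202', '672,-190,0:208']Traceback (most recent call last):
  File "<stdin>", line 5, in <module>
ValueError: cannot convert float NaN to integer
```

View pics/a7c.png

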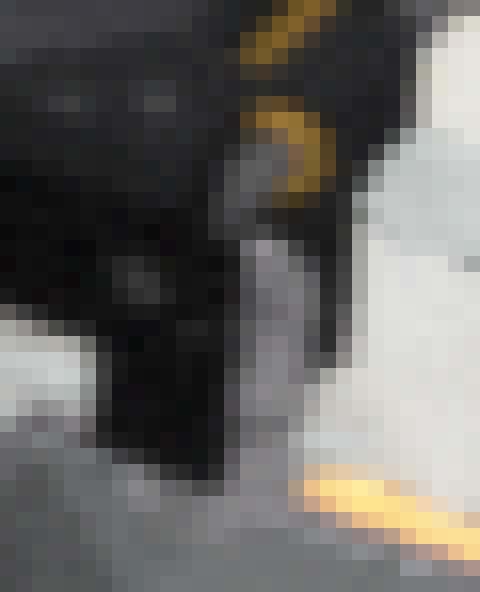

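```bash
python3 -m jog '[{"dp":[34.5,-2.5,0],"delta_rot":[0,0,0]},{"dp":[34.5,-2.5,0],"delta_rot":[0,0,0]},{"dp":[34.5,-2.5,0],"delta_rot":[0,0,0]},{"dp":[34.5,-2.5,0],"delta_rot":[0,0,0]},{"dp":[34.5,-2.5,0],"delta_rot":[0,0,0]}]'
python3 -m jog '[{"dp":[34,-2,5],"delta_rot":[0,0,0]},{"dp":[0,0,0],"delta_rot":[0,0,0]},{"dp":[0,0,0],"delta_rot":[0,0,0]},{"dp":[0,0,0],"delta_rot":[0,0,0]}]'
python3 - <<'E'
from h import *
plan(479,-32,95,90,2)
E
```

```text
time_s: 14.95
eef_pos: [478.7, -64.6, 107.7]
tcp_rot: [0.707, 0.707, -0.001, -0.001]
ft_force: [1.3, -0.2, -0.6]
width: 27.1
time_s: 15.28
eef_pos: [477.6, -32.3, 103.4]
tcp_rot: [0.706, 0.708, -0.001, -0.001]
ft_force: [0.4, -0.3, -2.1]
width: 26.8
now 15.2833 [477.6 -32.3 103.4] yaw 90.15 tilt [-1.7e-03 -1.0e-04 -1.0e+00] F [ 0.4 -0.3 -2.1] w 26.8
[{"dp":[0.2,0.7,4.2],"delta_rot":[-0.0,0.0,0.1]},{"dp":[0.2,0.7,4.2],"delta_rot":[-0.0,0.0,0.1]}]
```

```bash
python3 -m jog '[{"dp":[0,0.5,4],"delta_rot":[0,0,0]},{"dp":[0,0,4],"delta_rot":[0,0,0]},{"dp":[0,0,0],"delta_rot":[0,0,0]},{"dp":[0,0,0],"delta_rot":[0,0,0]},{"dp":[0,0,0],"delta_rot":[0,0,0]}]'
python3 - <<'E'
from h import *
plan(479,-32,95,90,2)
f=grab('scene','scene8.png');g=grab('top','top8.png')
a=f['pixels'][170:250,195:275,::-1];cv2.imwrite('pics/a8.png',cv2.resize(a,None,fx=7,fy=7,interpolation=2))
a=g['pixels'][180:270,200:300,::-1];cv2.imwrite('pics/b8.png',cv2.resize(a,None,fx=5,fy=5,interpolation=2))
E
```

```text
time_s: 15.7
eef_pos: [478.8, -32.9, 96.3]
tcp_rot: [0.707, 0.707, -0.0, -0.0]
ft_force: [0.3, 0.4, -0.7]
width: 26.9
now 15.7 [478.8 -32.9  96.3] yaw 90.03 tilt [-3.e-04  1.e-04 -1.e+00] F [ 0.3  0.4 -0.7] w 26.9
[{"dp":[0.4,0.1,0.6],"delta_rot":[-0.0,-0.0,0.0]},{"dp":[0.4,0.1,0.6],"delta_rot":[-0.0,-0.0,0.0]}]
```

View pics/a8.png

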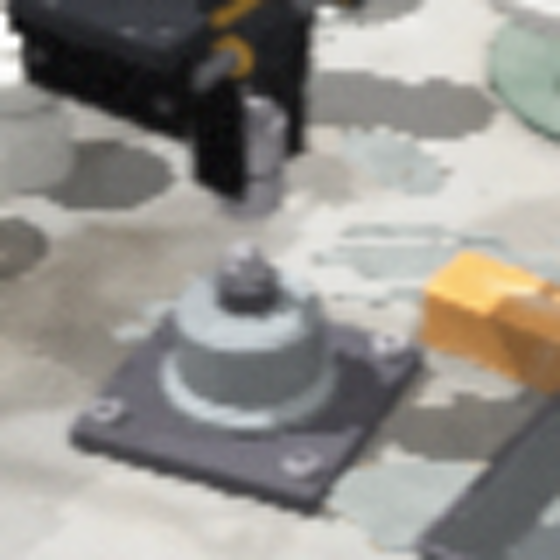

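View pics/b8.png

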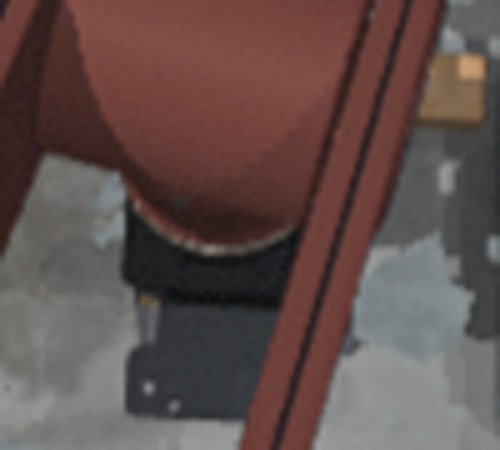

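Run:
```python
from h import *
g=dict(np.load('s7.npz'));V=g['view']
o=-V[:3,:3].T@V[:3,3];d=np.array([479,-32,0])-o;d=d[:2]/np.linalg.norm(d[:2])
def pr(p):
    return cv2.projectPoints(np.array([p],float),cv2.Rodrigues(V[:3,:3])[0],V[:3,3],g['intrinsics'],g['dist'])[0].ravel()
c=np.array([479,-32.])
print('spindle near bottom',pr([*(c-12.5*d),54]),'sock near bottom',pr([*(c-14*d),100]),'sock right',pr([c[0]+14*d[1],c[1]-14*d[0],105]), 'sq top',pr([*c,80]),'housing nearbottom',pr([*(c-30*d),12]))
```

```text
spindle near bottom [231.04490544 215.5854227 ] sock near bottom [230.75300618 202.20228103] sock right [235.78556045 197.68948361] sq top [230.82057821 205.31587634] housing nearbottom [231.39527255 231.42430361]
```

```bash
python3 -m jog '[{"dp":[0.5,0,6],"delta_rot":[0,0,0]},{"dp":[0,0,6],"delta_rot":[0,0,0]},{"dp":[0,0,5],"delta_rot":[0,0,0]},{"dp":[0,0,2],"delta_rot":[0,0,0]},{"dp":[0,0,0],"delta_rot":[0,0,0]}]'
python3 -m jog '[{"dp":[0,0,1],"delta_rot":[0,0,0]},{"dp":[0,0,1],"delta_rot":[0,0,0]},{"dp":[0,0,1],"delta_rot":[0,0,0]},{"dp":[0,0,0],"delta_rot":[0,0,0]}]'
```

```text
time_s: 16.22
eef_pos: [478.0, -31.6, 76.3]
tcp_rot: [0.706, 0.708, -0.001, -0.001]
ft_force: [-0.5, 0.0, -1.6]
width: 27.1
time_s: 16.55
eef_pos: [478.8, -31.8, 74.4]
tcp_rot: [0.707, 0.708, 0.0, -0.0]
ft_force: [-0.4, 0.5, -1.8]
width: 26.9
```

```bash
python3 -m jog '[{"dp":[0,0,1],"delta_rot":[0,0,0]},{"dp":[0,0,0.5],"delta_rot":[0,0,0]},{"dp":[0,0,0],"delta_rot":[0,0,0]}]'
python3 -m jog '[{"dp":[0,0,1],"delta_rot":[0,0,0]},{"dp":[0,0,0],"delta_rot":[0,0,0]},{"dp":[0,0,0],"delta_rot":[0,0,0]}]'
```

```text
time_s: 16.8
eef_pos: [478.8, -31.8, 73.0]
tcp_rot: [0.707, 0.708, 0.0, 0.0]
ft_force: [-0.4, 0.3, -0.8]
width: 27.0
time_s: 17.05
eef_pos: [478.9, -31.9, 72.2]
tcp_rot: [0.707, 0.708, 0.0, 0.0]
ft_force: [-0.6, 0.1, 1.7]
width: 27.1
```

```bash
python3 -m jog '[{"dp":[0,0,0.7],"delta_rot":[0,0,0]},{"dp":[0,0,0],"delta_rot":[0,0,0]},{"dp":[0,0,0],"delta_rot":[0,0,0]}]'
python3 -m jog '[{"dp":[0,0,0.7],"delta_rot":[0,0,0]},{"dp":[0,0,0],"delta_rot":[0,0,0]},{"dp":[0,0,0],"delta_rot":[0,0,0]}]'; python3 -c "
from h import *
s=st();print(s['ft_torque'])"
```

```text
time_s: 17.3
eef_pos: [479.0, -31.9, 71.8]
tcp_rot: [0.706, 0.708, 0.0, 0.0]
ft_force: [-1.3, 0.7, 4.5]
width: 26.8
time_s: 17.55
eef_pos: [479.1, -31.9, 71.5]
tcp_rot: [0.706, 0.708, 0.0, 0.0]
ft_force: [-3.9, 0.5, 8.9]
width: 27.2
17.55 [479.1 -31.9  71.5] [7.065e-01 7.077e-01 0.000e+00 2.000e-04] [-0.231  0.011  2.015 -0.     1.116 -0.233] [-3.9  0.5  8.9] 27.2282629662222
[0.05763522 0.68008921 0.05155331]
```

Contact at TCP 71.8, so the socket's base is about 10 mm above the shoulder and not lined up. Turning with about 8 N.

```bash
for i in 1; do python3 -m jog '[{"dp":[0,-0.4,0],"delta_rot":[0,0,3]},{"dp":[0,0,0],"delta_rot":[0,0,3]},{"dp":[0,0,0],"delta_rot":[0,0,3]}]'; done
python3 -m jog '[{"dp":[0,0,0],"delta_rot":[0,0,3]},{"dp":[0,0,0],"delta_rot":[0,0,3]}]'; python3 -m jog '[{"dp":[0,0,0],"delta_rot":[0,0,3]},{"dp":[0,0,0],"delta_rot":[0,0,3]}]'; python3 -c "
from h import *
s=st();print(s['ft_torque']);plan(479,-32,71.5,90,1)"
```

```text
time_s: 17.8
eef_pos: [478.4, -32.1, 71.3]
tcp_rot: [0.761, 0.649, -0.0, 0.0]
ft_force: [-3.5, -1.0, 7.0]
width: 27.1
time_s: 17.97
eef_pos: [478.3, -32.0, 71.2]
tcp_rot: [0.794, 0.608, -0.0, 0.0]
ft_force: [-5.5, -0.3, 7.9]
width: 26.8
time_s: 18.13
eef_pos: [478.2, -32.0, 71.2]
tcp_rot: [0.824, 0.566, -0.0, -0.0]
ft_force: [-4.6, 0.1, 7.7]
width: 26.8
18.1333 [478.2 -32.   71.2] [ 8.243e-01  5.661e-01 -3.000e-04 -0.000e+00] [-0.231  0.01   2.016 -0.     1.116  0.136] [-4.6  0.1  7.7] 26.83329409691955
[0.01051052 0.73917386 0.12968276]
now 18.1333 [478.2 -32.   71.2] yaw 68.96 tilt [-6.e-04 -3.e-04 -1.e+00] F [-4.6  0.1  7.7] w 26.8
[{"dp":[0.3,0.7,-0.3],"delta_rot":[-0.0,0.0,-21.0]}]
```

```bash
python3 -m jog '[{"dp":[-0.3,-0.7,0],"delta_rot":[0,0,3]},{"dp":[0,0,0.2],"delta_rot":[0,0,3]}]'; python3 -m jog '[{"dp":[0,0,0],"delta_rot":[0,0,3]},{"dp":[0,0,0],"delta_rot":[0,0,3]}]'; python3 -m jog '[{"dp":[0,0,0],"delta_rot":[0,0,3]},{"dp":[0,0,0],"delta_rot":[0,0,3]}]';python3 -m jog '[{"dp":[0,0,0],"delta_rot":[0,0,3]},{"dp":[0,0,0],"delta_rot":[0,0,3]}]'; python3 -c "
from h import *
s=st();print(s['ft_torque']);plan(479,-32,71.5,90,1)"
```

```text
time_s: 18.3
eef_pos: [478.0, -31.9, 71.1]
tcp_rot: [0.853, 0.522, 0.0, 0.0]
ft_force: [-2.9, -0.2, 7.5]
width: 26.7
time_s: 18.47
eef_pos: [478.0, -31.9, 71.0]
tcp_rot: [0.879, 0.477, 0.0, 0.0]
ft_force: [-1.5, 0.2, 5.3]
width: 27.1
time_s: 18.63
eef_pos: [478.0, -31.9, 70.9]
tcp_rot: [0.903, 0.43, 0.0, 0.0]
ft_force: [-2.5, -0.1, 4.7]
width: 26.8
time_s: 18.8
eef_pos: [477.9, -31.9, 70.8]
tcp_rot: [0.924, 0.382, 0.0, 0.0]
ft_force: [-1.6, 1.2, 3.5]
width: 26.7
18.8 [477.9 -31.9  70.8] [9.240e-01 3.823e-01 2.000e-04 2.000e-04] [-0.232  0.009  2.018 -0.     1.114  0.555] [-1.6  1.2  3.5] 26.740281170880504
[0.01021154 0.2108733  0.00164513]
now 18.8 [477.9 -31.9  70.8] yaw 44.95 tilt [ 5.e-04 -2.e-04 -1.e+00] F [-1.6  1.2  3.5] w 26.7
[{"dp":[0.7,0.8,-0.7],"delta_rot":[0.0,-0.0,-45.1]}]
```

It's sinking steadily as it turns. Adding press and turning on.

```bash
python3 -m jog '[{"dp":[0,0,0.5],"delta_rot":[0,0,3]},{"dp":[0,0,0.3],"delta_rot":[0,0,3]}]'; python3 -m jog '[{"dp":[0,0,0],"delta_rot":[0,0,3]},{"dp":[0,0,0],"delta_rot":[0,0,3]}]'; python3 -m jog '[{"dp":[0,0,0],"delta_rot":[0,0,3]},{"dp":[0,0,0],"delta_rot":[0,0,3]}]'; python3 -c "
from h import *
s=st();print(s['ft_torque'])"
```

```text
time_s: 18.97
eef_pos: [477.8, -31.9, 69.6]
tcp_rot: [0.943, 0.333, 0.0, 0.0]
ft_force: [0.9, -0.3, -0.4]
width: 27.0
time_s: 19.13
eef_pos: [477.6, -31.8, 69.2]
tcp_rot: [0.959, 0.284, 0.0, -0.0]
ft_force: [-0.4, -0.1, -1.4]
width: 26.6
time_s: 19.3
eef_pos: [477.5, -31.8, 69.2]
tcp_rot: [0.972, 0.233, -0.0, -0.0]
ft_force: [0.0, 0.2, -0.7]
width: 26.4
19.3 [477.5 -31.8  69.2] [ 9.725e-01  2.330e-01 -0.000e+00 -1.000e-04] [-0.232  0.011  2.019  0.     1.111  0.869] [ 0.   0.2 -0.7] 26.431348869037826
[-0.03301328 -0.05945785 -0.01164301]
```

The force vanished and z dropped to 69.2 at yaw ≈39, so the square has entered. I'll back up a few degrees to mid-window and press.

```bash
python3 -m jog '[{"dp":[0,0,0],"delta_rot":[0,0,-3]},{"dp":[0,0,0.5],"delta_rot":[0,0,-3]},{"dp":[0,0,0.5],"delta_rot":[0,0,0]}]'; python3 -m jog '[{"dp":[0,0,0.8],"delta_rot":[0,0,0]},{"dp":[0,0,0],"delta_rot":[0,0,0]},{"dp":[0,0,0],"delta_rot":[0,0,0]}]'; python3 -c "
from h import *
s=st();print(s['ft_torque'])"
```

```text
time_s: 19.55
eef_pos: [477.7, -31.9, 68.4]
tcp_rot: [0.958, 0.286, 0.0, 0.0]
ft_force: [0.2, 0.6, 0.0]
width: 26.3
time_s: 19.8
eef_pos: [477.7, -31.9, 67.8]
tcp_rot: [0.959, 0.284, 0.0, 0.0]
ft_force: [0.2, 0.8, 2.0]
width: 27.0
19.8 [477.7 -31.9  67.8] [9.587e-01 2.843e-01 1.000e-04 0.000e+00] [-0.232  0.013  2.02   0.     1.108  0.763] [0.2 0.8 2. ] 27.031214154369973
[0.02212879 0.13562055 0.00519976]
```

```bash
python3 -m jog '[{"dp":[0,0,0.7],"delta_rot":[0,0,0]},{"dp":[0,0,0],"delta_rot":[0,0,0]}]'; python3 -m jog '[{"dp":[0,0,0.7],"delta_rot":[0,0,0]},{"dp":[0,0,0],"delta_rot":[0,0,0]}]';  python3 -m jog '[{"dp":[0,0,0.6],"delta_rot":[0,0,0]},{"dp":[0,0,0],"delta_rot":[0,0,0]}]'; python3 -c "
from h import *
s=st();print(s['ft_torque'])"
```

```text
time_s: 19.97
eef_pos: [478.0, -31.9, 67.3]
tcp_rot: [0.959, 0.285, 0.0, 0.0]
ft_force: [0.3, 1.1, 2.4]
width: 27.0
time_s: 20.13
eef_pos: [477.9, -31.9, 66.5]
tcp_rot: [0.959, 0.285, 0.0, 0.0]
ft_force: [-0.6, -0.4, 2.7]
width: 27.1
time_s: 20.3
eef_pos: [477.8, -31.9, 65.7]
tcp_rot: [0.959, 0.285, 0.0, 0.0]
ft_force: [-0.5, -0.2, 2.9]
width: 27.1
20.3 [477.8 -31.9  65.7] [9.586e-01 2.848e-01 1.000e-04 1.000e-04] [-0.232  0.016  2.021  0.     1.104  0.762] [-0.5 -0.2  2.9] 27.133546168479967
[ 0.03192423 -0.03053707 -0.02964185]
```

```bash
python3 -m jog '[{"dp":[0,0,0.8],"delta_rot":[0,0,0]},{"dp":[0,0,0.4],"delta_rot":[0,0,0]},{"dp":[0,0,0],"delta_rot":[0,0,0]}]'; python3 -m jog '[{"dp":[0,0,0.8],"delta_rot":[0,0,0]},{"dp":[0,0,0.4],"delta_rot":[0,0,0]},{"dp":[0,0,0],"delta_rot":[0,0,0]}]'; python3 -c "
from h import *
s=st();print(s['ft_torque'])
f=grab('scene','scene9.png')
a=f['pixels'][170:250,195:275,::-1];cv2.imwrite('pics/a9.png',cv2.resize(a,None,fx=7,fy=7,interpolation=2))"
```

```text
time_s: 20.55
eef_pos: [477.5, -31.8, 64.2]
tcp_rot: [0.959, 0.285, -0.0, -0.0]
ft_force: [1.3, 0.0, -0.7]
width: 26.8
time_s: 20.8
eef_pos: [477.1, -31.8, 62.6]
tcp_rot: [0.959, 0.285, -0.0, -0.0]
ft_force: [0.9, -0.1, -2.7]
width: 26.8
20.8 [477.1 -31.8  62.6] [ 9.586e-01  2.848e-01 -5.000e-04 -2.000e-04] [-0.232  0.021  2.024 -0.     1.098  0.762] [ 0.9 -0.1 -2.7] 26.806112218449766
[-0.10929209 -0.22352343  0.00559523]
```

View pics/a9.png

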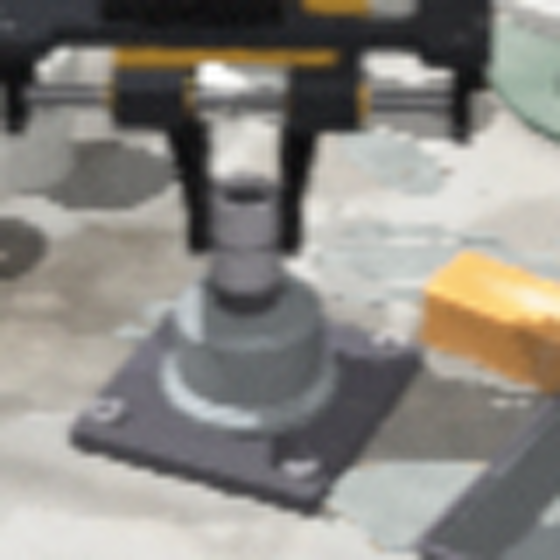

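The force has turned to a slight pull, so it snapped over the balls. The picture shows the socket low on the spindle. I'll press on to the stop.

```bash
python3 -m jog '[{"dp":[0,0,1],"delta_rot":[0,0,0]},{"dp":[0,0,0.5],"delta_rot":[0,0,0]},{"dp":[0,0,0],"delta_rot":[0,0,0]}]'; python3 -m jog '[{"dp":[0,0,0.8],"delta_rot":[0,0,0]},{"dp":[0,0,0.4],"delta_rot":[0,0,0]},{"dp":[0,0,0],"delta_rot":[0,0,0]}]'
```

```text
time_s: 21.1
eef_pos: [477.3, -31.8, 61.7]
tcp_rot: [0.959, 0.285, -0.0, -0.0]
ft_force: [-0.2, 0.4, -1.1]
width: 26.9
time_s: 21.35
eef_pos: [477.6, -31.7, 61.5]
tcp_rot: [0.959, 0.285, -0.0, -0.0]
ft_force: [-4.0, 1.1, 6.9]
width: 27.3
```

```bash
python3 -m jog '[{"dp":[0,0,0.8],"delta_rot":[0,0,0]},{"dp":[0,0,0],"delta_rot":[0,0,0]},{"dp":[0,0,0],"delta_rot":[0,0,0]}]'; python3 -m jog '[{"dp":[0,0,0.8],"delta_rot":[0,0,0]},{"dp":[0,0,0],"delta_rot":[0,0,0]},{"dp":[0,0,0],"delta_rot":[0,0,0]}]'
```

```text
time_s: 21.6
eef_pos: [477.7, -31.7, 61.5]
tcp_rot: [0.959, 0.285, -0.0, -0.0]
ft_force: [-7.0, 1.5, 13.8]
width: 26.7
time_s: 21.85
eef_pos: [477.8, -31.7, 61.4]
tcp_rot: [0.959, 0.285, -0.0, -0.0]
ft_force: [-9.8, 2.8, 19.3]
width: 26.8
```

Firm stop at 61.4–61.5 (predicted home: 61.6) with 19 N on it. I'll relax the press, let go and back off.

```bash
python3 -m jog '[{"dp":[0,0,-1.2],"delta_rot":[0,0,0]},{"dp":[0,0,-0.8],"delta_rot":[0,0,0]},{"dp":[0,0,0],"delta_rot":[0,0,0]}]'; python3 -m jog '[{"dp":[0,0,0],"delta_rot":[0,0,0]},{"dp":[0,0,0],"delta_rot":[0,0,0]},{"dp":[0,0,0],"delta_rot":[0,0,0]},{"dp":[0,0,0],"delta_rot":[0,0,0]},{"dp":[0,0,0],"delta_rot":[0,0,0]}]' -0.45
python3 -m jog '[{"dp":[0,0,0],"delta_rot":[0,0,0]},{"dp":[0,0,-10],"delta_rot":[0,0,0]},{"dp":[0,0,-25],"delta_rot":[0,0,0]},{"dp":[0,0,-35],"delta_rot":[0,0,0]},{"dp":[0,0,-35],"delta_rot":[0,0,0]}]'; python3 -m jog '[{"dp":[0,0,-35],"delta_rot":[0,0,0]},{"dp":[30,-30,-20],"delta_rot":[0,0,0]},{"dp":[20,-20,0],"delta_rot":[0,0,0]},{"dp":[0,0,0],"delta_rot":[0,0,0]},{"dp":[0,0,0],"delta_rot":[0,0,0]}]'
python3 -c "
from h import *
s=st()
f=grab('scene','scene10.png');W=ptsz(f);g=grab('top','top10.png');W2=ptsz(g)
for w,n in((W,'s'),(W2,'t')):
  m=(abs(w[...,0]-479)<18)&(abs(w[...,1]+32)<18)&(w[...,2]>95)&(w[...,2]<125);q=w[m];print(n,len(q),np.percentile(q,[5,50,95],axis=0).round(1).tolist() if len(q) else '')
a=f['pixels'][140:290,150:350,::-1];cv2.imwrite('pics/a10.png',cv2.resize(a,None,fx=4,fy=4,interpolation=2))"
```

```text
time_s: 22.1
eef_pos: [478.0, -31.8, 61.5]
tcp_rot: [0.959, 0.285, 0.0, 0.0]
ft_force: [-1.5, 1.1, 4.9]
width: 26.9
time_s: 22.52
eef_pos: [477.5, -31.9, 60.8]
tcp_rot: [0.959, 0.285, -0.0, -0.0]
ft_force: [-0.4, -0.2, 0.5]
width: 52.4
time_s: 22.93
eef_pos: [476.6, -31.6, 167.0]
tcp_rot: [0.959, 0.285, -0.001, -0.001]
ft_force: [1.1, -0.9, 0.4]
width: 62.7
time_s: 23.35
eef_pos: [491.4, 33.6, 219.8]
tcp_rot: [0.958, 0.286, 0.0, 0.0]
ft_force: [-0.1, -0.9, 0.5]
width: 62.9
23.35 [491.4  33.6 219.8] [9.582e-01 2.861e-01 5.000e-04 3.000e-04] [-0.092 -0.115  1.841 -0.     1.414  0.899] [-0.1 -0.9  0.5] 62.88928028938033
s 79 [[464.8, -45.1, 97.5], [477.1, -32.2, 103.8], [489.1, -19.6, 107.7]]
t 116 [[468.3, -43.0, 98.2], [479.8, -32.5, 101.5], [490.5, -21.3, 108.3]]
```

View pics/a10.png

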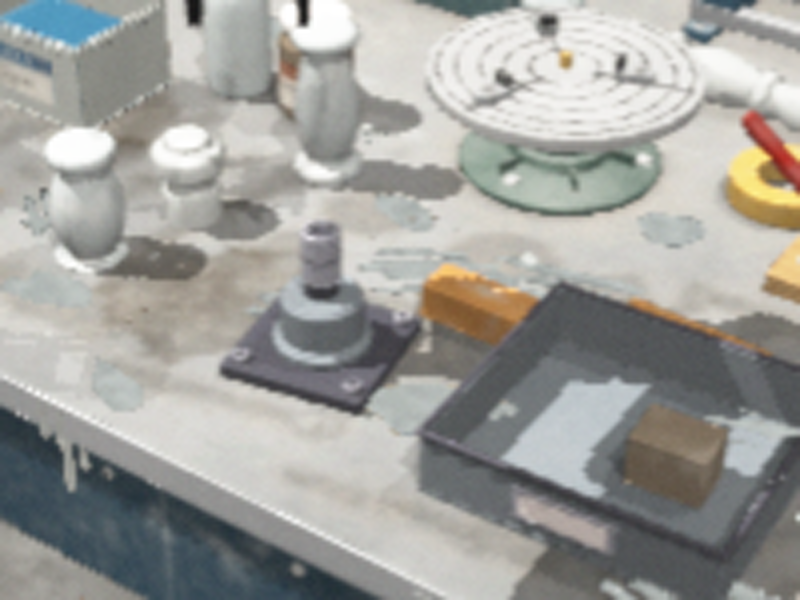

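View pics/top10.png

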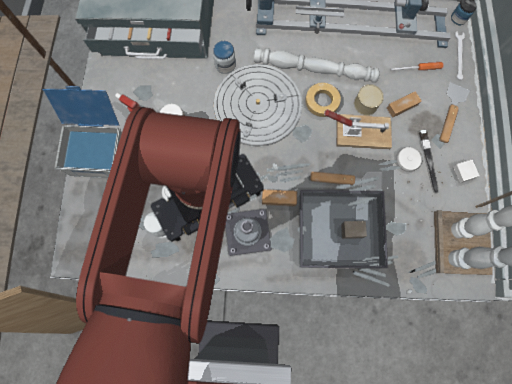

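```bash
python3 -c "
from h import *
s=st();print(robot.finish_job())"
```

```text
23.45 [490.8  32.4 218.6] [ 9.585e-01  2.850e-01 -5.000e-04  1.000e-04] [-9.400e-02 -1.140e-01  1.843e+00 -1.000e-03  1.414e+00  8.990e-01] [1.  0.6 0.7] 63.31747769885752
the job is handed in; nothing more can be done
None
```

The socket is home on the square drive and released, and I handed the job in at 23.5 s of the 61 s allowed.

- **Covers:** The scraper lies on the bench behind the bin and the tan block on the bench behind the gap between bin and drive head. The grey block stayed in the bin.
- **Fitting:** I pressed the socket on with 4–9 N and turned it. It dropped onto the square about 50° from the start angle.
- **Seating:** The force turned to a slight pull over the balls, then it met a firm stop at TCP 61.5 mm, where I expected 61.6. It held there under 19 N, and I let go.

**Last checks:**
- The camera depths put the socket's top at about 106–108 mm, where 66 + 40 = 106 is expected.
- The socket stands upright on the drive axis, and the three spindle parts are upright where they were.
- The gripper is clear, touching nothing, at about 220 mm.

**What disagreed:**
- The real fingertips stood about 25 mm above the reported TCP, not 8 mm ahead of it as stated. The first close on the scraper therefore met only air. I measured the offset from the pictures and used it from then on.
- During the press I read only about 3 N as it slid down, not the stated 10 N snap. I took the pull that followed and the hard stop as the click.
- Setting the tan block down peaked at about 15 N, within the limit.

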